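# Find the polishing-plate holder that binds and put it up for repair

## Task

Three polishing-plate holders stand in their blocks: push each plate round by a lug, slowly and gently (a hard push of more than about 16 N on a plate spoils its bearing), at least an eighth of a turn, leave it turned, and feel which one drags. When all three have been tried, lift the one that binds by the square head of its axle and set it gently, fully home and upright, in the empty repair stand (the block with two feet). Do not lift the two free-running ones out of their blocks, and leave the other things on the bench alone.

Things in the scene. Friction and masses are not known exactly. Their poses are not given: they have to be found in the camera images.
- unit_a: One of three like plate holders, loose, upright in its stand, 0.7 kg; one of them binds, two run free. Origin: centre of its flange's underside; z up the axis; x, y square to the shank. Below: 24 mm square shank 32 mm long (last 6 mm narrowed to 20 mm). Above: flange 60 mm across, 6 mm thick; turning plate 110 mm across, z = 12 to 26 mm; square axle head in the middle.
- head_a (a point): Top centre of the axle head of unit_a, 80 mm above the holder's origin: a 16 mm square steel bar, sides along the holder's x and y, that does not turn with the plate. Lift the holder by it, above the lugs (their tops are 36 mm below this point).
- plate_a (a joint): Turning of unit_a's plate, rad, anticlockwise from above; 0: lug_a along the holder's x. No stops, no spring. A free plate needs under 1.5 N at a lug. The binding one takes about 5 N to start and drags more the faster it goes: about 7 N at 20 mm/s at the lug, over 20 N at 150 mm/s; rubbing along the lug adds to it.
- lug_a (a point): Centre of one of the three steel drive lugs on unit_a's plate: 120 degrees apart, centred 42 mm from the axis, each 18 mm radially, 14 mm across and 18 mm high, standing on the plate (z = 26 to 44 mm above the holder's origin).
- stand_a: Fixed grey square block in which unit_a stands at the start, 80 x 80 mm, 40 mm high, with a 27 mm square hole right through its middle, chamfered 2 mm. Origin: centre of its underside; x and y along its sides. The holder's flange rests on its top.
- unit_b: One of three like plate holders, loose, upright in its stand, 0.7 kg; one of them binds, two run free. Origin: centre of its flange's underside; z up the axis; x, y square to the shank. Below: 24 mm square shank 32 mm long (last 6 mm narrowed to 20 mm). Above: flange 60 mm across, 6 mm thick; turning plate 110 mm across, z = 12 to 26 mm; square axle head in the middle.
- head_b (a point): Top centre of the axle head of unit_b, 80 mm above the holder's origin: a 16 mm square steel bar, sides along the holder's x and y, that does not turn with the plate. Lift the holder by it, above the lugs (their tops are 36 mm below this point).
- plate_b (a joint): Turning of unit_b's plate, rad, anticlockwise from above; 0: lug_b along the holder's x. No stops, no spring. A free plate needs under 1.5 N at a lug. The binding one takes about 5 N to start and drags more the faster it goes: about 7 N at 20 mm/s at the lug, over 20 N at 150 mm/s; rubbing along the lug adds to it.
- lug_b (a point): Centre of one of the three steel drive lugs on unit_b's plate: 120 degrees apart, centred 42 mm from the axis, each 18 mm radially, 14 mm across and 18 mm high, standing on the plate (z = 26 to 44 mm above the holder's origin).
- stand_b: Fixed grey square block in which unit_b stands at the start, 80 x 80 mm, 40 mm high, with a 27 mm square hole right through its middle, chamfered 2 mm. Origin: centre of its underside; x and y along its sides. The holder's flange rests on its top.
- unit_c: One of three like plate holders, loose, upright in its stand, 0.7 kg; one of them binds, two run free. Origin: centre of its flange's underside; z up the axis; x, y square to the shank. Below: 24 mm square shank 32 mm long (last 6 mm narrowed to 20 mm). Above: flange 60 mm across, 6 mm thick; turning plate 110 mm across, z = 12 to 26 mm; square axle head in the middle.
- head_c (a point): Top centre of the axle head of unit_c, 80 mm above the holder's origin: a 16 mm square steel bar, sides along the holder's x and y, that does not turn with the plate. Lift the holder by it, above the lugs (their tops are 36 mm below this point).
- plate_c (a joint): Turning of unit_c's plate, rad, anticlockwise from above; 0: lug_c along the holder's x. No stops, no spring. A free plate needs under 1.5 N at a lug. The binding one takes about 5 N to start and drags more the faster it goes: about 7 N at 20 mm/s at the lug, over 20 N at 150 mm/s; rubbing along the lug adds to it.
- lug_c (a point): Centre of one of the three steel drive lugs on unit_c's plate: 120 degrees apart, centred 42 mm from the axis, each 18 mm radially, 14 mm across and 18 mm high, standing on the plate (z = 26 to 44 mm above the holder's origin).
- stand_c: Fixed grey square block in which unit_c stands at the start, 80 x 80 mm, 40 mm high, with a 27 mm square hole right through its middle, chamfered 2 mm. Origin: centre of its underside; x and y along its sides. The holder's flange rests on its top.
- repair_stand: The repair stand, fixed, empty: a block like the others (80 x 80 x 40 mm, same 27 mm square through hole) but with a lower dark steel foot, 30 mm wide, 20 mm high, with two bolt heads, at each of its two x ends (140 mm over all). Origin: centre of its underside; x and y along its sides.
- repair_mouth (a point): Centre of the mouth of the repair stand's hole, at its top face, 40 mm above its underside; axes as the stand's.
- worn_bearing (a joint): The worn bearing inside the axle of whichever holder binds, out of sight, on the axis at the holder's origin. The value is its end play (m): about 0 always, so the reading says nothing about where it is.
- jar: Bystander: jar, 64 mm diameter, 75 mm high, standing. Origin under its centre.
- scraper: Bystander: scraper with a blue handle lying along its x. Origin under it.
- offcut: Bystander: stone offcut, 110 x 70 x 20 mm. Origin under its centre.
Things that resemble listed ones, but are neither listed nor needed, are in the scene too. What is shaped like the unit_a but green or red is not meant.

How it is judged:
By the outcome, as a careful person would: the job done as asked, in the order asked, and still so for the second after the job is handed in, with the robot touching nothing.
It also fails if it takes over 72 s, if anything falls off the work surface, if the arm or the gripper's body presses on something with over 40 N, if the wrist force passes 120 N, or if a joint passes its speed limit or range.

## Robot

A 6-joint arm with a two-finger parallel gripper is mounted at the origin on the work surface. World frame = base frame: x ahead of the robot, y to its left, z up, the work surface at z = 0. Lengths are in m, angles in rad, forces in N, time in s.
With the tool pointing down it reaches from about 0.35 to 0.875 m from the base axis. Payload 4.2 kg.
Tool frame: the origin (TCP) lies at the very end of the fingers, on their centre line; the grasp point (between the pads) lies manip.tcp_to_grasp behind it (manip.tcp_to_grasp is the distance from the TCP to the grasp point, in m); z points along the fingers, y is the direction in which the jaws open and shut (so a half turn about z gives the same grasp; the last joint's range is limited). The gripper opens to 87 mm and grips with 3 to 60 N. Pads are 19 mm wide; open, the fingers measure 117 mm over their backs; the gripper's body (75 mm by 190 mm) begins 51 mm behind the grasp point.
Start: joints at [1.584, 0.385, 0.008, 0, -1.194, -0.259], TCP at [0.152, 0.606, 0.201] pointing down, gripper open.
Joint ranges: [-3.14, 3.14], [-1.21, 2.06], [-1.07, 1.41], [-3.16, 2.05], [-2.99, -0.16], [-3.1, 3.1]. Speed limits (rad/s): [2.79, 2.79, 3.14, 3.14, 3.14, 3.14].

## Interface

Orientations are given as a rotation vector (axis times angle).
In Python, from station import manip gives the robot as it stands.
- The arm moves only by the tool send_rows, never from a script. Its argument "motion" is one flat list of numbers, 7 for each row, row after row: the turn, a rotation vector about the tool's x, y, z in rad, then the shift along the tool's x, y, z in mm, then the gripper's target within -1 to 1 (shut at 1, half-way at 0, fully open at -1). A call has 1 to 20 rows; each row is the pose to reach, as a shift and turn from the pose commanded when the call began, along the tool's axes at that moment; what a row does not reach only later rows make up. A row lasts 1/8 s, in which the tool goes at most 62.5 mm and 10.7 degrees, less where a joint would pass 70% of its speed; a pose out of reach is approached as far as the arm can. A call with a gripper value outside its range is refused whole. The fingers move at their own pace and stop on an object; "force" is the grip in N (left out, the last holds). Time passes only in rows, so rows that repeat a pose let the fingers close. It gives the time, the measured TCP pose, the force and the opening at its end, in the units of the state.
- manip.sense(): the state, without advancing time (a new reading comes with each control period).
- manip.snapshot(name): name is "scene" or "top" or "wrist"; returns the picture (420x560x3 uint8, red, green, blue); there is no depth.
- manip.get_calibration(name): a dict with "vertical_fov" (degrees; the focal length in pixels is half the picture's height over the tangent of half this angle, whatever the lens; pixels are square), "cx", "cy" (the principal point, pixels), "k1" (the pictures are not rectified: a ray, as slopes to the right and down, at radius r is drawn at 1 + k1 r^2 times it, then the intrinsics apply), "xyz" and "attitude" of the camera in the world. Camera axes: x right, y down, z forward; pixel columns grow to the right and rows downward; lengths in m; the calibration is good to about 2 mm. A picture is of the moment at which its call begins: read the wrist's pose just before it. get_calibration takes no time and is no camera call; for the wrist camera it gives the pose at the moment of the call.
- manip.hand_in(): hands the job in, once; it reports no verdict.
The state is a dict: "time": time; "q": joint angles; "dq": joint speeds; "joint_torque": joint torques, N m; "ee_pos": TCP position; "orientation": TCP orientation; "ft_force": force on the tool from outside, world axes, zero at the start; "torque": the same for the moment, N m; "finger_gap": finger opening in m.
Only numpy, scipy, OpenCV 4.12 (cv2) and the standard library are available. Lean on these libraries where they do the work, as an engineer would, in place of code of your own. Each camera call takes 0.05 s, during which the arm holds its last target. There are 200 camera calls.

## Working session

There is one attempt and no reset: what is moved stays moved. The work goes in short steps, Python scripts to look and compute and a tool call to move; the robot and the scene stay as the last step left them, time stands still between calls to the robot, and variables do not carry over. Pictures are saved under pics/ and viewed, about 8 in all and at most 12, crops included, and the job is handed in when it is done.

Besides the shell and the picture viewer there is one more tool, called after ">>>" as a command line: name --argument value ..., lists and objects as JSON in quotes. send_rows: Moves the arm, as the interface text tells. Its arguments: {"type":"object","properties":{"motion":{"type":"array"},"force":{"type":"number"}},"required":["motion"]}

```bash
ls; mkdir -p pics
cat > h.py <<'E'
import numpy as np, cv2
from scipy.spatial.transform import Rotation as R
from station import manip
def cal(n):
    c=manip.get_calibration(n); return c
def rot(a):
    a=np.array(a,float)
    return a if a.shape==(3,3) else R.from_rotvec(a).as_matrix()
def ray(c,u,v):
    f=210/np.tan(np.radians(c['vertical_fov'])/2)
    d=np.array([(u-c['cx'])/f,(v-c['cy'])/f]); s=d.copy()
    for _ in range(30): s=d/(1+c['k1']*(s@s))
    w=rot(c['attitude'])@np.array([s[0],s[1],1]); return np.array(c['xyz']),w
def onz(c,u,v,z):
    o,w=ray(c,u,v); return o+w*(z-o[2])/w[2]
def proj(c,p):
    f=210/np.tan(np.radians(c['vertical_fov'])/2)
    q=rot(c['attitude']).T@(np.array(p)-np.array(c['xyz'])); s=q[:2]/q[2]; s=s*(1+c['k1']*(s@s))
    return np.array([c['cx'],c['cy']])+f*s
def save(n,name): 
    im=manip.snapshot(n); cv2.imwrite('pics/'+name,im[:,:,::-1]); return im
E
python3 - <<'E'
from h import *
for n in("top","scene","wrist"): print(n,cal(n)); save(n,n+'0.png')
print(manip.sense(),manip.tcp_to_grasp)
a=[cv2.resize(cv2.imread(f'pics/{n}0.png'),(800,600)) for n in("top","scene")]
for n,i in zip(("top","scene"),a): cv2.imwrite(f'pics/{n}0b.png',i)
E
```

```text
pics
top {'vertical_fov': 56.93573773832434, 'cx': 275.68809323901485, 'cy': 199.85080927158424, 'k1': -0.04336900499192654, 'xyz': array([0.39221158, 0.04619882, 0.97308525]), 'attitude': array([-1.93460987,  2.26653618, -0.25795028])}
scene {'vertical_fov': 45.5831968736273, 'cx': 271.84413881006935, 'cy': 208.5481965997628, 'k1': -0.1352581583210426, 'xyz': array([1.23534983, 0.66359665, 1.01889096]), 'attitude': array([-1.02653045, -2.4487363 ,  1.03283558])}
wrist {'vertical_fov': 60.70609199389208, 'cx': 279.5979331184912, 'cy': 206.10378497553458, 'k1': -0.08752974258425184, 'xyz': array([0.23344425, 0.58542983, 0.38518053]), 'attitude': array([ 1.80156323, -2.31127949, -0.35525024])}
{'time': 0.15, 'q': array([ 1.58362779e+00,  3.85357124e-01,  6.95655473e-03, -3.52408205e-04,
       -1.19399606e+00, -2.58612934e-01]), 'dq': array([ 0.00066797, -0.00330513,  0.00449193,  0.00049734,  0.00185893,
       -0.0011795 ]), 'joint_torque': array([ 3.16452561e-04, -3.91052556e+01,  1.87588352e+01,  4.22219262e+00,
        1.24122514e-02, -1.39101926e-04]), 'ee_pos': array([0.15193237, 0.60575369, 0.1997312 ]), 'orientation': array([ 3.11625748e+00, -3.85104265e-01, -1.69618454e-04]), 'ft_force': array([-0.44703553, -0.12656603,  0.69089752]), 'torque': array([-0.02500327,  0.04934727,  0.00118153]), 'finger_gap': 0.08707617845468636} 0.0187
```

View pics/top0b.png

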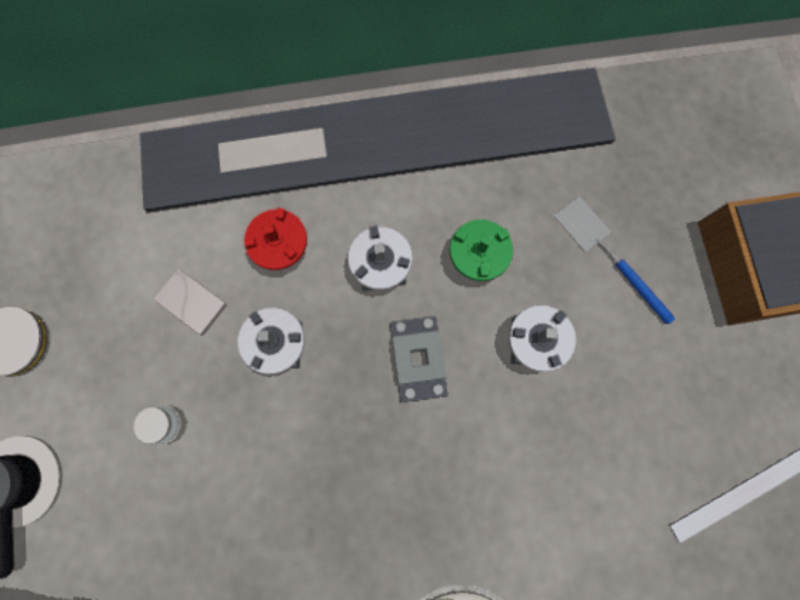

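View pics/scene0b.png

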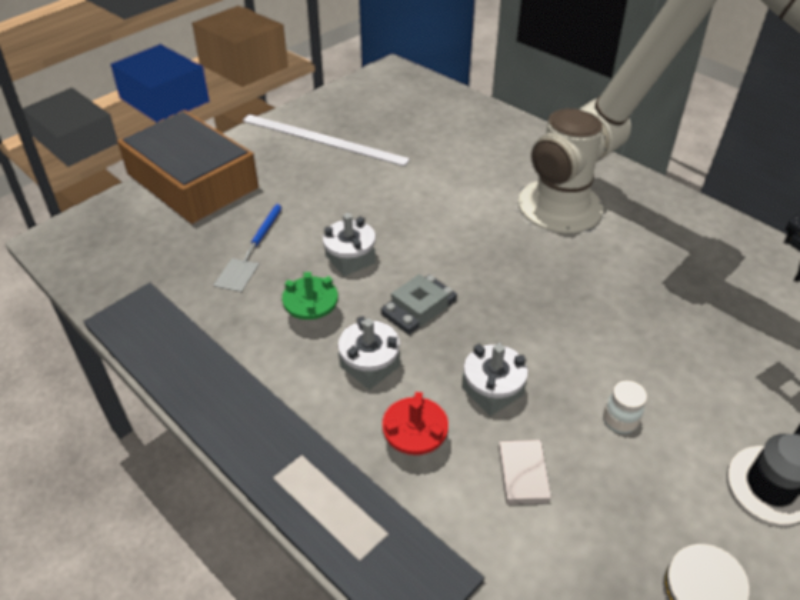

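Top view (800 px): three white-plate holders at (270,340), (380,258) and (543,338). Red (276,240) and green (481,250) ones are decoys. The repair stand with two feet and an empty hole is at (418,358). I'll measure these next.

```bash
cat >> h.py <<'E'
def plates(im,c):
    """white plates: circle centre (world, plate top z=.066), diameters, lug angles"""
    hsv=cv2.cvtColor(im,cv2.COLOR_RGB2HSV); m=((hsv[...,2]>185)&(hsv[...,1]<35)).astype(np.uint8)
    m=cv2.morphologyEx(m,cv2.MORPH_OPEN,np.ones((3,3),np.uint8))
    out=[]
    for k in cv2.findContours(m,cv2.RETR_EXTERNAL,cv2.CHAIN_APPROX_NONE)[0]:
        if cv2.contourArea(k)<300: continue
        k=cv2.convexHull(k)
        w=np.array([onz(c,u,v,.066)[:2] for u,v in k[:,0].astype(float)],np.float32)
        (x,y),(a,b),_=cv2.fitEllipse(w); out.append((x,y,a,b))
    return out
E
python3 - <<'E'
from h import *
for n in("top","scene"):
    im=cv2.imread(f'pics/{n}0.png')[:,:,::-1].copy(); c=cal(n)
    for p in plates(im,c): print(n,np.round(p,4),proj(c,[p[0],p[1],.066]).round(1))
im=cv2.imread('pics/top0.png')
c=cal('top')
# rectified world map, z=.084 (lug tops), 1mm/px: x up, y left
xs=np.arange(.68,.28,-.0006); ys=np.arange(.30,-.24,-.0006)
for z in(.066,):
    P=np.array([[proj(c,[x,y,z]) for y in ys] for x in xs],np.float32)
    o=cv2.remap(im,P[...,0],P[...,1],cv2.INTER_CUBIC); print(o.shape); 
print([ (n,onz(c,u/1.4286,v/1.4286,.04).round(3)) for n,u,v in(("rep",418,358),)])
E
```

```text
top [ 0.1813 -0.4745  0.0351  0.309 ] [519.1 345.5]
top [0.3824 0.6532 0.114  0.1353] [ 14.9 334.8]
top [0.4355 0.4388 0.0525 0.053 ] [105.1 297.4]
top [0.5388 0.2342 0.095  0.1051] [188.2 239.6]
top [ 0.4722 -0.2136  0.0959  0.1061] [380.2 237.6]
top [0.6119 0.6775 0.112  0.1126] [  3.7 237.7]
top [0.6102 0.3375 0.043  0.0743] [142.3 216.9]
scene [1.2853 0.0223 0.0381 0.0922] [ 35.9 399.8]
scene [0.6384 0.6972 0.1163 0.1167] [496.2 406. ]
scene [0.7983 0.3336 0.0579 0.0761] [309.5 349. ]
scene [0.9244 0.2195 0.0723 0.2447] [229.7 353.2]
scene [0.4305 0.6912 0.1237 0.1418] [537.1 338.2]
scene [0.6701 0.3898 0.0794 0.1498] [367.  327.5]
scene [0.4267 0.4307 0.0575 0.0591] [440.8 274.7]
scene [0.5293 0.2501 0.0602 0.1079] [356.6 258.6]
scene [0.6524 0.0354 0.0911 0.1096] [260.5 240.1]
scene [ 0.2587 -0.5462  0.0675  0.4848] [225.5  96.4]
(667, 901, 3)
[('rep', array([ 0.477, -0.006,  0.04 ]))]
```

```bash
cat >> h.py <<'E'
def go(p,yaw=None,s=None):
    """print shift (mm, tool axes) and tool z-turn for target world p, tool-x yaw (deg)"""
    s=s or manip.sense(); A=rot(s['orientation']); d=A.T@(np.array(p)-s['ee_pos'])*1000
    y0=np.degrees(np.arctan2(A[1,0],A[0,0])); print('yaw now',y0.round(2),'shift',d.round(1),'dist',np.linalg.norm(d).round(1))
    if yaw is not None:
        t=R.from_euler('z',yaw,degrees=True).as_matrix()@np.diag([1,-1,-1]); print('turn',R.from_matrix(A.T@t).as_rotvec().round(4))
E
python3 - <<'E'
from h import *
c=cal('wrist'); s=manip.sense(); A=rot(s['orientation'])
print('cam in tool',A.T@(c['xyz']-s['ee_pos']),'axis in tool',(A.T@rot(c['attitude'])).round(3))
go([.48,.05,.29],-14)
E
```

```text
cam in tool [ 8.40265006e-02  1.29513348e-04 -1.85587294e-01] axis in tool [[-0.    -0.953 -0.302]
 [ 1.    -0.     0.   ]
 [-0.    -0.302  0.953]]
yaw now -14.09 shift [453.5 459.3 -89.5] dist 651.6
turn [ 0.0016 -0.0001 -0.0016]
```

```bash
python3 -c "
from h import *
go([.60,.02,.29],0)"
```

```text
yaw now -14.09 shift [577.2 459.2 -89.5] dist 743.0
turn [ 1.600e-03  1.000e-04 -2.459e-01]
```

>>> send_rows --motion '[0, 0, -0.05, 50, 40, -40, -1, 0, 0, -0.1, 97, 77, -89, -1, 0, 0, -0.15, 145, 115, -89, -1, 0, 0, -0.2, 193, 153, -89, -1, 0, 0, -0.246, 241, 191, -89, -1, 0, 0, -0.246, 289, 229, -89, -1, 0, 0, -0.246, 337, 267, -89, -1, 0, 0, -0.246, 385, 305, -89, -1, 0, 0, -0.246, 433, 343, -89, -1, 0, 0, -0.246, 481, 381, -89, -1, 0, 0, -0.246, 529, 420, -89, -1, 0, 0, -0.246, 577, 459, -89, -1, 0, 0, -0.246, 577, 459, -89, -1, 0, 0, -0.246, 577, 459, -89, 1, 0, 0, -0.246, 577, 459, -89, 1]'

```text
time: 2.02
ee_pos: [0.5994, 0.0217, 0.2897]
orientation: [-3.141, -0.003, -0.0]
ft_force: [-0.2, 0.9, -0.3]
finger_gap: 0.0741
```

Run:
```python
from h import *
import pickle
s=manip.sense(); print(s['ee_pos'],s['q'].round(3),np.abs(s['dq']).max(),s['ft_force'],s['finger_gap'],s['time'])
c=cal('wrist'); im=save('wrist','w1.png'); pickle.dump(c,open('w1.pkl','wb'))
cv2.imwrite('pics/w1b.png',cv2.resize(im[:,:,::-1],(800,600),interpolation=cv2.INTER_CUBIC))
```

```text
[0.5993812  0.02169028 0.28974268] [ 0.306  0.295  0.098 -0.    -1.373  1.267] 0.011721707916221492 [-0.21685359  0.93285147 -0.32902747] 0.0740945034878021 2.025
```

View pics/w1b.png

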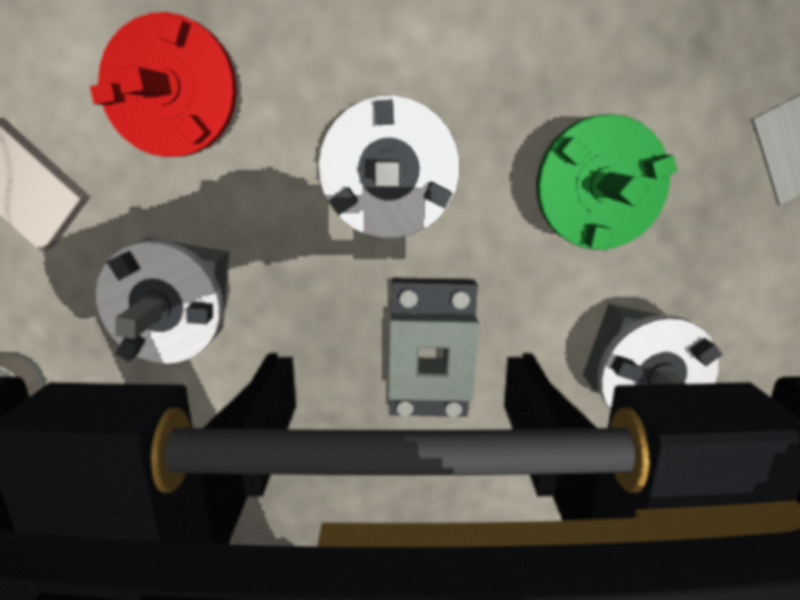

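Wrist view 1 (800 px): middle holder at (389,166), head (387,173), lugs (383,112), (344,202), (438,194). Left holder at (158,302), lugs (123,265), (200,313), (131,347). Right holder at (660,365), partly hidden. Repair hole at (433,360).

Run:
```python
from h import *
import pickle
ct=cal('top'); cw=pickle.load(open('w1.pkl','rb'))
k=1.4286
T={'L':[(257,318),(294,338),(257,363)],'M':[(375,233),(404,262),(361,271)],'R':[(560,318),(520,333),(555,361)]}
W={'L':[(123,263),(200,310),(131,345)],'M':[(383,108),(438,191),(344,199)]}
H={'L':(128,325),'M':(387,173)}
for nm,c,D in(('top',ct,T),('w',cw,W)):
  for u,l in D.items():
    P=np.array([onz(c,(a+.5)/k-.5,(b+.5)/k-.5,.084)[:2] for a,b in l])
    # circle fit radius .042 w/ 120deg: centroid
    m=P.mean(0); d=P-m
    print(nm,u,m.round(4),'r',np.linalg.norm(d,axis=1).round(4),'ang',np.degrees(np.arctan2(d[:,1],d[:,0])).round(1))
for u,(a,b) in H.items(): print('head',u,onz(cw,a/k,b/k,.12).round(4))
print('rep w',onz(cw,433/k,360/k,.04).round(4),'top',onz(ct,418.5/k,358/k,.04).round(4))
# edges via gray contour of repair block in wrist
print([onz(cw,a/k,b/k,.04)[:2].round(4) for a,b in((391,319),(477,320),(474,401),(389,401))])
# plate ellipse by threshold in top image with lower thr
im=cv2.imread('pics/top0.png')[:,:,::-1]
for (u,v) in((189,239),(266,181),(380,237)):
  x0,y0=u-35,v-35; g=cv2.cvtColor(im[y0:y0+70,x0:x0+70],cv2.COLOR_RGB2GRAY)
  m=(g>160).astype(np.uint8); n,l,st,ce=cv2.connectedComponentsWithStats(m); i=1+np.argmax(st[1:,4])
  kk=cv2.convexHull(np.argwhere(l==i)[:,::-1].astype(np.float32)).reshape(-1,2)+[x0,y0]
  w=np.array([onz(ct,a,b,.066)[:2] for a,b in kk],np.float32); print('plate top',np.round(cv2.fitEllipse(w)[:2],4))
```

```text
top L [0.5407 0.2295] r [0.0416 0.0401 0.0419] ang [ 22.9 -95.4 145.5]
top M [0.6526 0.0311] r [0.04   0.0418 0.0416] ang [   3.5 -115.4  121.9]
top R [ 0.4742 -0.2119] r [0.0412 0.0409 0.0409] ang [ -49.1   71.2 -169.2]
w L [0.5487 0.2266] r [0.0415 0.0415 0.0415] ang [ 26.1 -93.8 146.1]
w M [0.6595 0.03  ] r [0.0421 0.0415 0.0415] ang [   5.  -115.6  125.4]
head L [0.5461 0.2282 0.12  ]
head M [0.6574 0.03   0.12  ]
rep w [ 0.4815 -0.0099  0.04  ] top [ 0.4772 -0.0067  0.04  ]
[array([0.5221, 0.029 ]), array([ 0.5212, -0.049 ]), array([ 0.4382, -0.0503]), array([0.4383, 0.0313])]
plate top [[0.5434 0.2322]
 [0.108  0.1086]]
plate top [[0.6555 0.0316]
 [0.1078 0.1086]]
plate top [[ 0.4764 -0.2137]
 [ 0.1081  0.1086]]
```

```bash
cat >> h.py <<'E'
def start(C,th,side,off=26.5):
    """finger centre beside lug at th deg; side=+1 anticlockwise side (push clockwise)"""
    t=np.radians(th); return np.array(C)+.042*np.array([np.cos(t),np.sin(t)])+side*off/1000*np.array([-np.sin(t),np.cos(t)])
def arc(C,alphas):
    """rows (turn z, shift x,y mm) turning about plate axis C, alpha>0 clockwise from above"""
    s=manip.sense(); A=rot(s['orientation']); c=(A.T@(np.array([*C,s['ee_pos'][2]])-s['ee_pos']))[:2]*1000
    for a in alphas:
        r=np.array([[np.cos(a),-np.sin(a)],[np.sin(a),np.cos(a)]]); print(round(a,3),(c-r@c).round(1))
E
python3 - <<'E'
from h import *
p=start((.657,.031),-116,1); print(p); go([*p,.15],-26); go([*p,.072],-26)
E
```

```text
[ 0.66240645 -0.01836619]
yaw now 0.12 shift [ 62.9  40.4 139.9] dist 158.7
turn [-4.000e-04 -3.000e-04  4.559e-01]
yaw now 0.12 shift [ 62.9  40.4 217.9] dist 230.4
turn [-4.000e-04 -3.000e-04  4.559e-01]
```

>>> send_rows --motion '[0, 0, 0.15, 20, 13, 45, 1, 0, 0, 0.3, 42, 27, 95, 1, 0, 0, 0.456, 63, 40, 140, 1, 0, 0, 0.456, 63, 40, 165, 1, 0, 0, 0.456, 63, 40, 190, 1, 0, 0, 0.456, 63, 40, 208, 1, 0, 0, 0.456, 63, 40, 217, 1, 0, 0, 0.456, 63, 40, 217, 1]'

```text
time: 3.08
ee_pos: [0.663, -0.019, 0.0726]
orientation: [3.06, -0.709, -0.0]
ft_force: [0.4, -0.8, -0.8]
finger_gap: 0.0013
```

Run:
```python
from h import *
s=manip.sense(); print(s['ee_pos'],s['ft_force'],s['torque'],s['finger_gap'],s['time'])
arc((.657,.031),np.arange(1,31)*.045)
im=save('wrist','w2.png'); cv2.imwrite('pics/w2b.png',cv2.resize(im[:,:,::-1],(800,600)))
```

```text
[ 0.66295638 -0.01895576  0.07258021] [ 0.40997997 -0.80669465 -0.76822153] [-0.03124635 -0.02176709 -0.01508702] 0.001278209976713122 3.075
0.045 [-1.9  1.2]
0.09 [-3.9  2.3]
0.135 [-5.9  3.3]
0.18 [-8.   4.2]
0.225 [-10.1   5. ]
0.27 [-12.3   5.8]
0.315 [-14.4   6.4]
0.36 [-16.6   6.9]
0.405 [-18.9   7.3]
0.45 [-21.1   7.7]
0.495 [-23.3   7.9]
0.54 [-25.6   8. ]
0.585 [-27.9   8.1]
0.63 [-30.1   8. ]
0.675 [-32.4   7.8]
0.72 [-34.6   7.5]
0.765 [-36.9   7.1]
0.81 [-39.1   6.7]
0.855 [-41.3   6.1]
0.9 [-43.4   5.4]
0.945 [-45.6   4.6]
0.99 [-47.6   3.8]
1.035 [-49.7   2.8]
1.08 [-51.7   1.7]
1.125 [-53.7   0.6]
1.17 [-55.6  -0.6]
1.215 [-57.4  -1.9]
1.26 [-59.2  -3.3]
1.305 [-60.9  -4.8]
1.35 [-62.6  -6.4]
```

View pics/w2b.png

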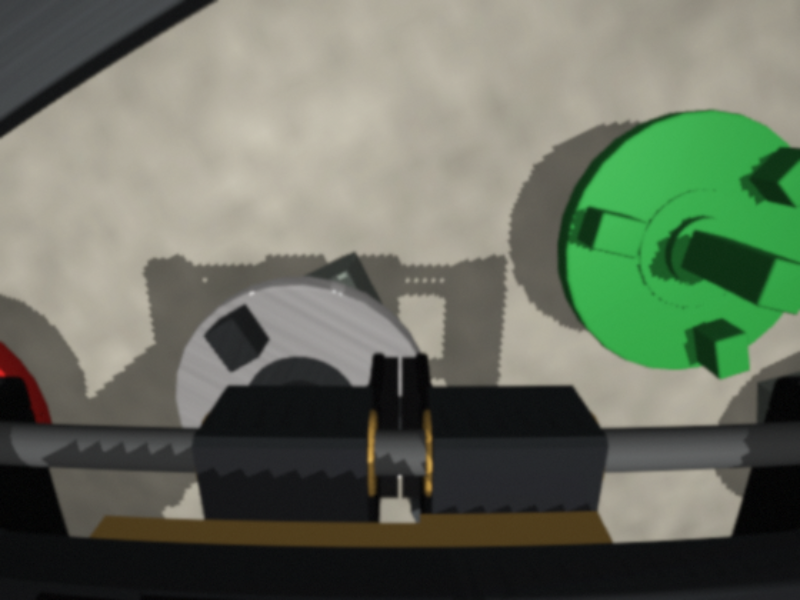

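Wrist view 2: the closed fingers at (400,360) stand over the plate, inside its rim and clear of the head. Pushing now.

>>> send_rows --motion '[0, 0, 0.045, -1.9, 1.2, 0, 1, 0, 0, 0.09, -3.9, 2.3, 0, 1, 0, 0, 0.135, -5.9, 3.3, 0, 1, 0, 0, 0.18, -8, 4.2, 0, 1, 0, 0, 0.225, -10.1, 5, 0, 1, 0, 0, 0.27, -12.3, 5.8, 0, 1, 0, 0, 0.315, -14.4, 6.4, 0, 1, 0, 0, 0.36, -16.6, 6.9, 0, 1, 0, 0, 0.405, -18.9, 7.3, 0, 1, 0, 0, 0.45, -21.1, 7.7, 0, 1, 0, 0, 0.495, -23.3, 7.9, 0, 1, 0, 0, 0.54, -25.6, 8, 0, 1, 0, 0, 0.585, -27.9, 8.1, 0, 1, 0, 0, 0.63, -30.1, 8, 0, 1]'

```text
time: 4.88
ee_pos: [0.6333, -0.0132, 0.0742]
orientation: [-2.687, 1.624, -0.004]
ft_force: [0.5, 0.5, 0.3]
finger_gap: 0.0002
```

Run:
```python
from h import *
s=manip.sense(); print(s['ee_pos'],s['ft_force'],s['torque'])
arc((.657,.031),np.arange(1,19)*.045)
```

```text
[ 0.63333578 -0.01315978  0.07415253] [0.52707047 0.45655417 0.25868793] [ 0.05303972 -0.03314945 -0.01371506]
0.045 [-1.9  1.2]
0.09 [-3.8  2.4]
0.135 [-5.8  3.4]
0.18 [-7.9  4.4]
0.225 [-10.    5.2]
0.27 [-12.1   6. ]
0.315 [-14.2   6.7]
0.36 [-16.4   7.2]
0.405 [-18.6   7.7]
0.45 [-20.8   8.1]
0.495 [-23.1   8.4]
0.54 [-25.3   8.5]
0.585 [-27.6   8.6]
0.63 [-29.8   8.6]
0.675 [-32.1   8.5]
0.72 [-34.3   8.2]
0.765 [-36.6   7.9]
0.81 [-38.8   7.5]
```

>>> send_rows --motion '[0, 0, 0.045, -1.9, 1.2, 0, 1, 0, 0, 0.09, -3.8, 2.4, 0, 1, 0, 0, 0.135, -5.8, 3.4, 0, 1, 0, 0, 0.18, -7.9, 4.4, 0, 1, 0, 0, 0.225, -10, 5.2, 0, 1, 0, 0, 0.27, -12.1, 6, 0, 1, 0, 0, 0.315, -14.2, 6.7, 0, 1, 0, 0, 0.36, -16.4, 7.2, 0, 1, 0, 0, 0.405, -18.6, 7.7, 0, 1, 0, 0, 0.45, -20.8, 8.1, 0, 1, 0, 0, 0.495, -23.1, 8.4, 0, 1, 0, 0, 0.54, -25.3, 8.5, 0, 1, 0, 0, 0.585, -27.6, 8.6, 0, 1, 0, 0, 0.63, -29.8, 8.6, 0, 1, 0, 0, 0.675, -32.1, 8.5, 0, 1, 0, 0, 0.72, -34.3, 8.2, 0, 1, 0, 0, 0.765, -36.6, 7.9, 0, 1, 0, 0, 0.81, -38.8, 7.5, 0, 1]'

```text
time: 7.12
ee_pos: [0.6087, 0.0177, 0.0741]
orientation: [-1.83, 2.551, -0.002]
ft_force: [-0.8, 0.9, -0.2]
finger_gap: 0.0003
```

Run:
```python
from h import *
s=manip.sense(); print(s['ee_pos'],s['ft_force'],s['torque'],s['q'].round(2))
go(s['ee_pos'])
A=rot(s['orientation']);print(A.T@[.657-s['ee_pos'][0],.031-s['ee_pos'][1],0])
for C,th in(((.5455,.2285),25),((.5455,.2285),145),((.5455,.2285),-95)):
  for sd in(1,-1): print(th,sd,start(C,th,sd))
```

```text
[0.60868295 0.0177428  0.07409903] [-0.78193467  0.85128118 -0.19066817] [ 0.09173349 -0.04375079  0.0195099 ] [ 0.29  0.47 -0.2   0.   -0.9  -0.62]
yaw now -108.7 shift [0. 0. 0.] dist 0.0
[-0.02804602 -0.04151735  0.0001468 ]
25 1 [0.57236554 0.27026712]
25 -1 [0.59476431 0.22223281]
145 1 [0.49589584 0.23088268]
145 -1 [0.52629539 0.27429774]
-95 1 [0.56823862 0.1843502 ]
-95 -1 [0.5154403  0.18896945]
```

Run:
```python
from h import *
p=start((.5455,.2285),145,-1); go([*p,.16],-125); go([*p,.073],-125)
```

```text
yaw now -108.7 shift [-216.7  160.1  -86. ] dist 282.8
turn [-0.0023  0.0018  0.2845]
yaw now -108.7 shift [-216.6  160.3    1. ] dist 269.5
turn [-0.0023  0.0018  0.2845]
```

>>> send_rows --motion '[0, 0, 0, 4, 0, 0, 1, 0, 0, 0, 5, 0, -40, 1, 0, 0, 0, 5, 0, -86, 1, 0, 0, 0.05, -40, 32, -86, 1, 0, 0, 0.1, -85, 65, -86, 1, 0, 0, 0.15, -130, 98, -86, 1, 0, 0, 0.22, -175, 130, -86, 1, 0, 0, 0.285, -217, 160, -86, 1, 0, 0, 0.285, -217, 160, -60, 1, 0, 0, 0.285, -217, 160, -30, 1, 0, 0, 0.285, -217, 160, -8, 1, 0, 0, 0.285, -217, 160, 0, 1, 0, 0, 0.285, -217, 160, 0, 1]'

```text
time: 8.75
ee_pos: [0.5257, 0.2741, 0.0729]
orientation: [-1.452, 2.786, -0.0]
ft_force: [0.6, 0.6, -0.9]
finger_gap: 0.0005
```

Run:
```python
from h import *
s=manip.sense(); print(s['ee_pos'],s['ft_force'],s['torque'],s['q'].round(2))
arc((.5455,.2285),-np.arange(1,17)*.045)
save('top','t1.png'); im=cv2.imread('pics/t1.png')[90:290,80:440]; cv2.imwrite('pics/t1b.png',cv2.resize(im,(800,444),interpolation=cv2.INTER_CUBIC))
```

```text
[0.52572713 0.27413482 0.07287809] [ 0.59101138  0.64408722 -0.86450128] [ 0.17662009 -0.15714654 -0.01872772] [ 0.75  0.45 -0.24  0.   -0.88 -1.36]
-0.045 [1.9 1.1]
-0.09 [3.9 2.2]
-0.135 [5.9 3.1]
-0.18 [8. 4.]
-0.225 [10.1  4.8]
-0.27 [12.2  5.4]
-0.315 [14.4  6. ]
-0.36 [16.6  6.5]
-0.405 [18.8  6.9]
-0.45 [21.   7.1]
-0.495 [23.2  7.3]
-0.54 [25.5  7.4]
-0.585 [27.7  7.4]
-0.63 [30.   7.2]
-0.675 [32.2  7. ]
-0.72 [34.4  6.7]
```

View pics/t1b.png

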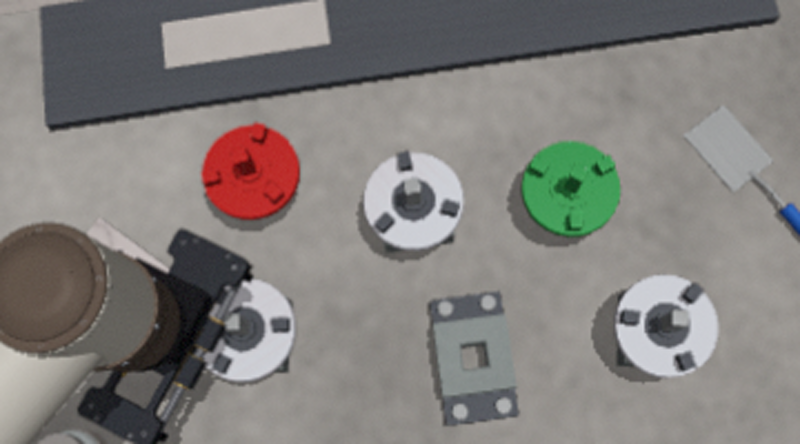

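Top view crop: M's lugs at (404,160), (450,208), (384,223) look much as before, so I'll check the angles numerically.

```bash
cat >> h.py <<'E'
def lugs(im,c,C,z=.084,thr=95):
    """angles of dark lug pixels mapped on lug-top plane, r 34..50 mm -> phase mod 120"""
    a=np.radians(np.arange(0,360,1)); g=cv2.cvtColor(im,cv2.COLOR_RGB2GRAY).astype(np.float32)
    pr=[]
    for r in(.038,.042,.046):
        q=np.array([proj(c,[C[0]+r*np.cos(t),C[1]+r*np.sin(t),z]) for t in a],np.float32)
        pr.append(cv2.remap(g,q[:,0].reshape(1,-1),q[:,1].reshape(1,-1),cv2.INTER_LINEAR)[0])
    d=np.clip(170-np.mean(pr,0),0,None); ph=np.degrees(np.angle((d*np.exp(3j*a)).sum()))/3
    return round(ph,1),[int(x) for x in np.where((d>60)&(np.roll(d,1)<=60))[0]],[int(x) for x in np.where((d<=60)&(np.roll(d,1)>60))[0]]
E
python3 - <<'E'
from h import *
c=cal('top')
for f in('top0','t1'):
    im=cv2.imread(f'pics/{f}.png')[:,:,::-1].copy()
    for C in((.654,.031),(.5425,.231),(.4755,-.213)): print(f,C,lugs(im,c,C))
a=cv2.imread('pics/top0.png').astype(int);b=cv2.imread('pics/t1.png').astype(int)
print(np.abs(a-b).sum(2)[150:215,235:300].max(),np.abs(a-b).sum(2)[205:270,350:410].max())
E
```

```text
top0 (0.654, 0.031) (np.float64(3.9), [116, 231, 358], [15, 135, 252])
top0 (0.5425, 0.231) (np.float64(25.5), [17, 138, 254], [35, 158, 274])
top0 (0.4755, -0.213) (np.float64(-49.3), [64, 175, 305], [84, 199, 324])
t1 (0.654, 0.031) (np.float64(3.8), [116, 232, 358], [15, 135, 251])
t1 (0.5425, 0.231) (np.float64(26.6), [135, 255, 354], [123, 158, 273])
t1 (0.4755, -0.213) (np.float64(-49.4), [65, 175, 306], [83, 198, 324])
39 37
```

Run:
```python
from h import *
s=manip.sense(); c=cal('scene'); im=save('scene','s1.png'); 
u,v=proj(c,s['ee_pos']); print(u,v)
x0,y0=int(u)-70,int(v)-60; cr=cv2.resize(im[y0:y0+105,x0:x0+140,::-1],(800,600),interpolation=cv2.INTER_CUBIC)
k=800/140
def mk(p,col): 
    q=(proj(c,p)-[x0,y0]+.5)*k; cv2.circle(cr,tuple(int(t) for t in q),5,col,2)
mk(s['ee_pos'],(0,0,255))
for t in(25,145,265):
    a=np.radians(t); mk([.5455+.042*np.cos(a),.2285+.042*np.sin(a),.084],(0,255,0))
mk([.5455,.2285,.12],(255,0,255))
cv2.imwrite('pics/s1b.png',cr)
```

```text
365.6204226989716 261.2098968567013
```

View pics/s1b.png

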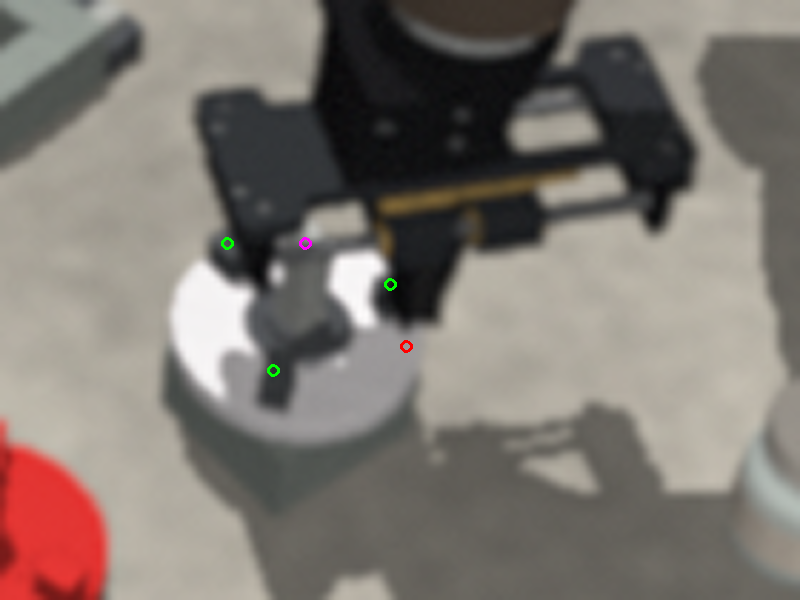

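Run:
```python
from h import *
s=manip.sense(); print(s['ee_pos'],s['time'])
k=10; out=[]
for n,f,w,h in(('top','t1',40,45),('wrist',None,40,45)):
    c=cal(n); im=cv2.imread(f'pics/{f}.png') if f else save(n,'w3.png')[:,:,::-1]
    u,v=proj(c,s['ee_pos']); x0,y0=int(u)-w//2*1,int(v)-h//2
    kk=9 if n=='top' else 4
    W,H=400//kk,600//kk; x0,y0=int(u)-W//2,int(v)-H//2
    cr=cv2.copyMakeBorder(im,100,100,100,100,cv2.BORDER_CONSTANT)[y0+100:y0+100+H,x0+100:x0+100+W]; cr=cv2.resize(cr,(W*kk,H*kk),interpolation=cv2.INTER_CUBIC)
    def mk(p,col):
        q=(proj(c,p)-[x0,y0]+.5)*kk; cv2.circle(cr,tuple(int(t) for t in q),4,col,2)
    mk(s['ee_pos'],(0,0,255)); mk(s['ee_pos']+[0,0,.015],(0,255,255))
    for t in(25,145,265):
        a=np.radians(t); mk([.5455+.042*np.cos(a),.2285+.042*np.sin(a),.084],(0,255,0))
    mk([.5455,.2285,.12],(255,0,255))
    o=np.zeros((600,400,3),np.uint8); o[:cr.shape[0],:cr.shape[1]]=cr[:600,:400]; out.append(o)
cv2.imwrite('pics/cmp.png',np.hstack(out))
```

```text
[0.52626247 0.27463407 0.07381604] 8.85
```

View pics/cmp.png

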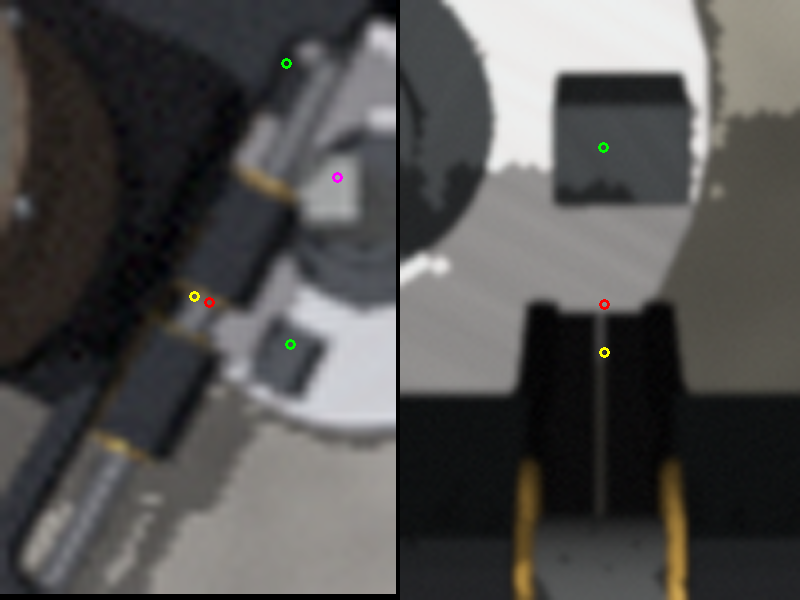

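Run:
```python
from h import *
s=manip.sense(); A=rot(s['orientation']); c=cal('scene'); im=cv2.imread('pics/s1.png')
u,v=365.62,261.21; x0,y0=int(u)-70,int(v)-60; k=800/140
for w in(0,5,9.5):
  for d in(0,.005,.01,.015,.02):
    print(w,d,[((proj(c,s['ee_pos']+A@[-w/1000,y,-d])-[x0,y0]+.5)*k).round() for y in(-.01,.01)])
g=cv2.cvtColor(im,cv2.COLOR_BGR2GRAY); print(g[y0+48:y0+64,x0+64:x0+82])
```

```text
0 0 [array([384., 350.]), array([429., 343.])]
0 0.005 [array([386., 343.]), array([430., 336.])]
0 0.01 [array([387., 335.]), array([432., 328.])]
0 0.015 [array([389., 328.]), array([434., 321.])]
0 0.02 [array([390., 320.]), array([435., 313.])]
5 0 [array([388., 359.]), array([433., 352.])]
5 0.005 [array([389., 352.]), array([434., 345.])]
5 0.01 [array([391., 344.]), array([436., 337.])]
5 0.015 [array([392., 336.]), array([437., 330.])]
5 0.02 [array([394., 329.]), array([439., 322.])]
9.5 0 [array([391., 367.]), array([436., 360.])]
9.5 0.005 [array([393., 360.]), array([437., 353.])]
9.5 0.01 [array([394., 352.]), array([439., 345.])]
9.5 0.015 [array([396., 345.]), array([441., 338.])]
9.5 0.02 [array([397., 337.]), array([442., 330.])]
[[238 196 147 100  48  16  11  14  18  24  26  24  19  24  60 111 154 175]
 [229 153  90  59  29  12  13  13  21  26  23  23  22  39  85 134 167 177]
 [211 128  69  45  19   8  13  16  21  24  24  23  27  60 111 154 176 178]
 [194 111  52  32  17   9  10  17  21  25  24  23  38  85 136 169 179 178]
 [187 101  42  28  18  10  12  15  22  26  
[... 157 characters left out ...]
 67 128 174 186 184 180]
 [241 191 118  80  72  54  29  25  38  43  41  45  78 135 176 187 185 181]
 [231 199 147 118 109  88  58  53  77  86  86  89 106 144 176 185 183 182]
 [184 173 154 144 139 119  94  93 117 129 133 138 144 162 177 183 182 180]
 [155 154 153 153 152 142 129 129 143 152 158 165 168 174 177 178 178 178]
 [153 153 154 154 154 153 149 148 152 156 163 170 173 175 174 175 176 175]
 [154 153 155 154 155 155 153 153 154 156 161 169 170 171 173 173 173 173]
 [154 154 155 153 153 154 154 154 154 157 164 168 170 170 171 172 172 173]
 [153 153 153 153 154 154 152 153 155 158 166 171 170 171 171 171 172 173]
 [152 152 153 153 152 152 153 153 153 160 169 174 173 172 172 172 172 173]]
```

The finger ends in both views (wrist crop (600,303), scene (415,322)) lie well above the point reported as TCP, by about 15–20 mm. That explains the pass over M without touching its lug. I'll descend gently over L's plate while checking force.

>>> send_rows --motion '[0, 0, 0, 0, 0, 3, 1, 0, 0, 0, 0, 0, 6, 1, 0, 0, 0, 0, 0, 8, 1, 0, 0, 0, 0, 0, 9, 1, 0, 0, 0, 0, 0, 10, 1, 0, 0, 0, 0, 0, 10, 1]'

```text
time: 9.65
ee_pos: [0.5254, 0.2742, 0.0625]
orientation: [1.452, -2.786, 0.0]
ft_force: [-0.4, -0.8, -0.0]
finger_gap: 0.0001
```

>>> send_rows --motion '[0, 0, 0, 0, 0, 1, 1, 0, 0, 0, 0, 0, 2, 1, 0, 0, 0, 0, 0, 3, 1, 0, 0, 0, 0, 0, 3, 1]'

```text
time: 10.15
ee_pos: [0.5254, 0.2742, 0.0594]
orientation: [1.452, -2.786, 0.0]
ft_force: [-1.2, 0.4, 0.4]
finger_gap: 0.0003
```

>>> send_rows --motion '[0, 0, 0, 0, 0, 1, 1, 0, 0, 0, 0, 0, 2, 1, 0, 0, 0, 0, 0, 3, 1, 0, 0, 0, 0, 0, 3, 1]'

```text
time: 10.65
ee_pos: [0.5254, 0.2742, 0.0564]
orientation: [1.452, -2.786, 0.0]
ft_force: [0.2, 0.1, 1.0]
finger_gap: 0.0001
```

Run:
```python
from h import *
c=cal('wrist');s=manip.sense(); print(s['ee_pos'],s['ft_force'])
im=save('wrist','w4.png'); 
kk=4;cr=cv2.resize(im[150:300,180:380,::-1],(800,600),interpolation=cv2.INTER_CUBIC)
for p,col in((s['ee_pos'],(0,0,255)),(s['ee_pos']+[0,0,.015],(0,255,255))):
    cv2.circle(cr,tuple(int(t) for t in (proj(c,p)-[180,150]+.5)*kk),4,col,2)
cv2.imwrite('pics/w4b.png',cr)
arc((.5455,.2285),-np.arange(1,17)*.045)
```

```text
[0.52536862 0.27418285 0.05644693] [0.18186982 0.13132893 0.9879783 ]
-0.045 [1.9 1.1]
-0.09 [3.9 2.2]
-0.135 [6.  3.1]
-0.18 [8.1 3.9]
-0.225 [10.2  4.7]
-0.27 [12.3  5.4]
-0.315 [14.5  5.9]
-0.36 [16.7  6.4]
-0.405 [18.9  6.8]
-0.45 [21.1  7. ]
-0.495 [23.4  7.2]
-0.54 [25.6  7.3]
-0.585 [27.9  7.2]
-0.63 [30.1  7.1]
-0.675 [32.3  6.8]
-0.72 [34.6  6.5]
```

View pics/w4b.png

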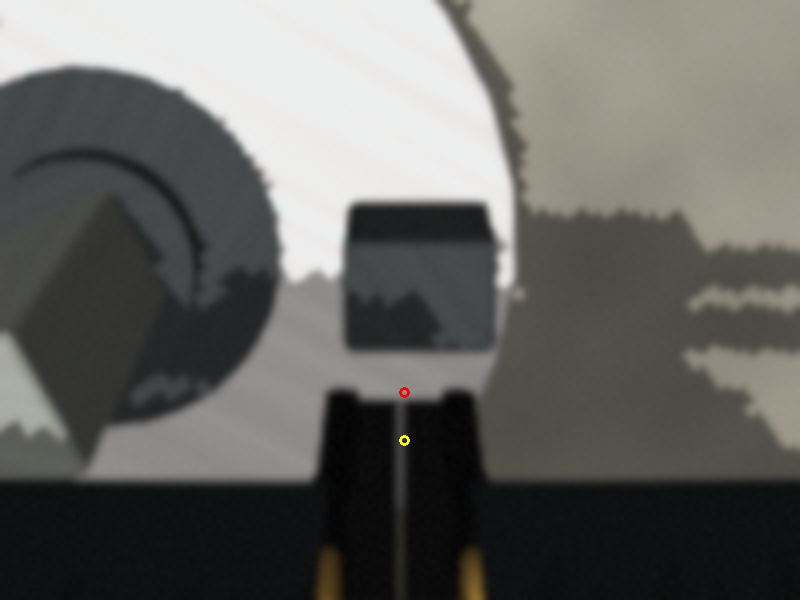

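Wrist crop 4: the fingertips at (405,395) line up with the lug face at (420,300) and are clear of the head. Pushing L anticlockwise.

>>> send_rows --motion '[0, 0, -0.045, 1.9, 1.1, 0, 1, 0, 0, -0.09, 3.9, 2.2, 0, 1, 0, 0, -0.135, 6, 3.1, 0, 1, 0, 0, -0.18, 8.1, 3.9, 0, 1, 0, 0, -0.225, 10.2, 4.7, 0, 1, 0, 0, -0.27, 12.3, 5.4, 0, 1, 0, 0, -0.315, 14.5, 5.9, 0, 1, 0, 0, -0.36, 16.7, 6.4, 0, 1, 0, 0, -0.405, 18.9, 6.8, 0, 1, 0, 0, -0.45, 21.1, 7, 0, 1]'

```text
time: 11.95
ee_pos: [0.508, 0.2613, 0.0567]
orientation: [-2.038, 2.389, -0.0]
ft_force: [1.1, 1.3, 0.3]
finger_gap: 0.0005
```

Run:
```python
from h import *
s=manip.sense(); print(s['ee_pos'],s['ft_force'],s['torque'])
c=cal('wrist'); im=save('wrist','w5.png'); cv2.imwrite('pics/w5b.png',cv2.resize(im[120:300,160:400,::-1],(800,600)))
arc((.5455,.2285),-np.arange(1,21)*.045)
```

```text
[0.50796648 0.26126938 0.05674638] [1.07476389 1.26659445 0.27985266] [ 0.23888809 -0.13803672 -0.02073344]
-0.045 [1.9 1.1]
-0.09 [3.9 2.2]
-0.135 [5.9 3.1]
-0.18 [8. 4.]
-0.225 [10.1  4.8]
-0.27 [12.3  5.4]
-0.315 [14.4  6. ]
-0.36 [16.6  6.5]
-0.405 [18.8  6.9]
-0.45 [21.1  7.2]
-0.495 [23.3  7.3]
-0.54 [25.5  7.4]
-0.585 [27.8  7.4]
-0.63 [30.   7.3]
-0.675 [32.3  7.1]
-0.72 [34.5  6.7]
-0.765 [36.7  6.3]
-0.81 [38.9  5.8]
-0.855 [41.   5.2]
-0.9 [43.1  4.5]
```

View pics/w5b.png

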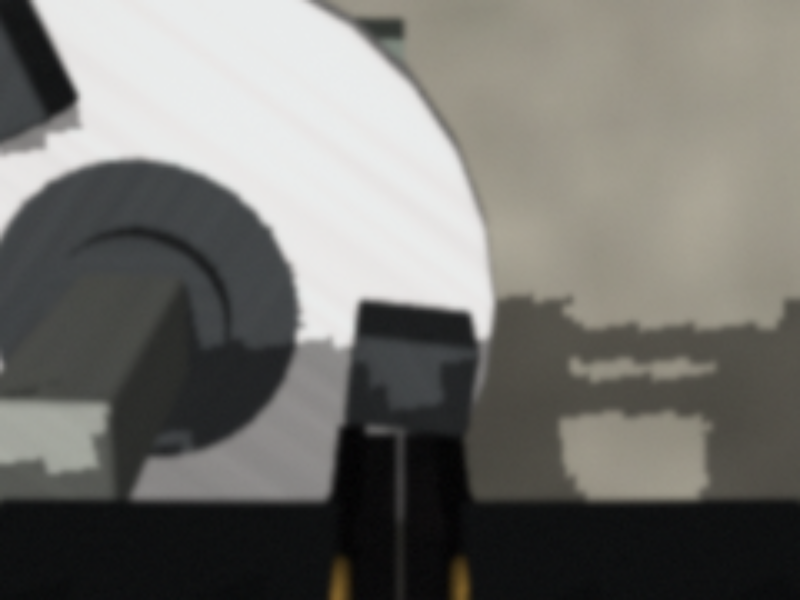

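Wrist crop 5: the fingertips now bear on the lug at (410,430). Continuing the push.

>>> send_rows --motion '[0, 0, -0.045, 1.9, 1.1, 0, 1, 0, 0, -0.09, 3.9, 2.2, 0, 1, 0, 0, -0.135, 5.9, 3.1, 0, 1, 0, 0, -0.18, 8, 4, 0, 1, 0, 0, -0.225, 10.1, 4.8, 0, 1, 0, 0, -0.27, 12.3, 5.4, 0, 1, 0, 0, -0.315, 14.4, 6, 0, 1, 0, 0, -0.36, 16.6, 6.5, 0, 1, 0, 0, -0.405, 18.8, 6.9, 0, 1, 0, 0, -0.45, 21.1, 7.2, 0, 1]'

```text
time: 13.25
ee_pos: [0.4975, 0.2416, 0.0568]
orientation: [-2.519, 1.875, -0.0]
ft_force: [0.7, 1.1, 0.6]
finger_gap: 0.0006
```

>>> send_rows --motion '[0, 0, -0.045, 1.9, 1.1, 0, 1, 0, 0, -0.09, 3.9, 2.2, 0, 1, 0, 0, -0.135, 5.9, 3.1, 0, 1, 0, 0, -0.18, 8, 4, 0, 1, 0, 0, -0.225, 10.1, 4.8, 0, 1, 0, 0, -0.27, 12.3, 5.4, 0, 1, 0, 0, -0.315, 14.4, 6, 0, 1, 0, 0, -0.36, 16.6, 6.5, 0, 1, 0, 0, -0.405, 18.8, 6.9, 0, 1, 0, 0, -0.45, 21.1, 7.2, 0, 1, 0, 0, -0.495, 23.3, 7.3, 0, 1]'

```text
time: 14.62
ee_pos: [0.497, 0.2171, 0.0567]
orientation: [-2.902, 1.201, -0.0]
ft_force: [0.0, 0.2, -0.6]
finger_gap: 0.0006
```

Run:
```python
from h import *
s=manip.sense(); A=rot(s['orientation']); print(s['ee_pos'],s['ft_force'],'tool',A.T@s['ft_force'],s['torque'])
im=save('top','t2.png'); print(lugs(im,cal('top'),(.5425,.231)))
for th in (4,124,-116):
  for sd in(1,-1): print(th,sd,start((.657,.031),th,sd))
```

```text
[0.49699619 0.21710066 0.05670812] [ 0.00098938  0.21598868 -0.61603564] tool [-0.15192714 -0.15304959  0.61615417] [ 0.26138695  0.00703309 -0.00816212]
(np.float64(-36.4), [22, 327], [242, 348])
4 1 [0.69704914 0.06036522]
4 -1 [0.70074624 0.00749432]
124 1 [0.6115444  0.05100097]
124 -1 [0.65548339 0.08063819]
-116 1 [ 0.66240645 -0.01836619]
-116 -1 [0.61477037 0.00486749]
```

Run:
```python
from h import *
p=start((.657,.031),-116,1,25); go([*p,.057],-26)
```

```text
yaw now -44.92 shift [281.8  50.2  -0.3] dist 286.3
turn [-5.000e-04 -1.000e-04 -3.303e-01]
```

>>> send_rows --motion '[0, 0, 0, -4, 0, 0, 1, 0, 0, 0, -5, 0, -35, 1, 0, 0, 0, -5, 0, -80, 1, 0, 0, -0.08, 45, 10, -80, 1, 0, 0, -0.15, 100, 20, -80, 1, 0, 0, -0.22, 155, 30, -80, 1, 0, 0, -0.28, 210, 40, -80, 1, 0, 0, -0.33, 255, 47, -80, 1, 0, 0, -0.33, 282, 50, -80, 1, 0, 0, -0.33, 282, 50, -55, 1, 0, 0, -0.33, 282, 50, -25, 1, 0, 0, -0.33, 282, 50, -10, 1, 0, 0, -0.33, 282, 50, 0, 1, 0, 0, -0.33, 282, 50, 0, 1]'

```text
time: 16.42
ee_pos: [0.6607, -0.0178, 0.0564]
orientation: [3.06, -0.709, -0.001]
ft_force: [-0.6, 0.6, 0.1]
finger_gap: 0.0007
```

Run:
```python
from h import *
s=manip.sense(); A=rot(s['orientation']); print(s['ee_pos'],s['ft_force'],'tool',A.T@s['ft_force'],s['torque'])
im=save('top','t3.png'); print(lugs(im,cal('top'),(.5425,.231)),lugs(im,cal('top'),(.654,.031)))
arc((.657,.031),np.arange(1,21)*.045)
```

```text
[ 0.66067999 -0.01778616  0.05635516] [-0.63578866  0.57251837  0.13944246] tool [-0.82289067 -0.2343314  -0.13924239] [0.02897856 0.04058189 0.01972322]
(np.float64(-21.5), [92, 180], [112, 245]) (np.float64(2.0), [112, 229], [44, 137])
0.045 [-1.9  1.1]
0.09 [-3.9  2.1]
0.135 [-5.9  3. ]
0.18 [-7.9  3.8]
0.225 [-10.    4.6]
0.27 [-12.1   5.2]
0.315 [-14.2   5.8]
0.36 [-16.4   6.2]
0.405 [-18.6   6.6]
0.45 [-20.7   6.8]
0.495 [-22.9   7. ]
0.54 [-25.1   7. ]
0.585 [-27.3   7. ]
0.63 [-29.5   6.8]
0.675 [-31.7   6.6]
0.72 [-33.9   6.2]
0.765 [-36.1   5.8]
0.81 [-38.2   5.3]
0.855 [-40.3   4.6]
0.9 [-42.4   3.9]
```

>>> send_rows --motion '[0, 0, 0.045, -1.9, 1.1, 0, 1, 0, 0, 0.09, -3.9, 2.1, 0, 1, 0, 0, 0.135, -5.9, 3, 0, 1, 0, 0, 0.18, -7.9, 3.8, 0, 1, 0, 0, 0.225, -10, 4.6, 0, 1, 0, 0, 0.27, -12.1, 5.2, 0, 1, 0, 0, 0.315, -14.2, 5.8, 0, 1, 0, 0, 0.36, -16.4, 6.2, 0, 1, 0, 0, 0.405, -18.6, 6.6, 0, 1, 0, 0, 0.45, -20.7, 6.8, 0, 1, 0, 0, 0.495, -22.9, 7, 0, 1, 0, 0, 0.54, -25.1, 7, 0, 1]'

```text
time: 17.98
ee_pos: [0.636, -0.0131, 0.0581]
orientation: [-2.758, 1.501, -0.004]
ft_force: [-0.3, -0.3, -0.7]
finger_gap: 0.0007
```

Run:
```python
from h import *
s=manip.sense(); A=rot(s['orientation']); print(s['ee_pos'],s['ft_force'],'tool',A.T@s['ft_force'],s['torque'])
im=save('top','t4.png'); print(lugs(im,cal('top'),(.654,.031)))
arc((.657,.031),np.arange(1,21)*.045)
```

```text
[ 0.63597092 -0.01308446  0.05811546] [-0.25557557 -0.31370496 -0.6518001 ] tool [0.12392437 0.38646096 0.65104817] [-0.07290724 -0.05529985  0.00339554]
(np.float64(-12.6), [61, 89, 207], [73, 117, 326])
0.045 [-1.9  1.1]
0.09 [-3.9  2.1]
0.135 [-5.9  3. ]
0.18 [-7.9  3.9]
0.225 [-10.    4.6]
0.27 [-12.1   5.3]
0.315 [-14.2   5.8]
0.36 [-16.3   6.3]
0.405 [-18.5   6.6]
0.45 [-20.7   6.9]
0.495 [-22.9   7.1]
0.54 [-25.1   7.1]
0.585 [-27.3   7.1]
0.63 [-29.5   7. ]
0.675 [-31.7   6.7]
0.72 [-33.8   6.4]
0.765 [-36.   6.]
0.81 [-38.1   5.5]
0.855 [-40.2   4.8]
0.9 [-42.3   4.1]
```

>>> send_rows --motion '[0, 0, 0.045, -1.9, 1.1, 0, 1, 0, 0, 0.09, -3.9, 2.1, 0, 1, 0, 0, 0.135, -5.9, 3, 0, 1, 0, 0, 0.18, -7.9, 3.9, 0, 1, 0, 0, 0.225, -10, 4.6, 0, 1, 0, 0, 0.27, -12.1, 5.3, 0, 1, 0, 0, 0.315, -14.2, 5.8, 0, 1, 0, 0, 0.36, -16.3, 6.3, 0, 1, 0, 0, 0.405, -18.5, 6.6, 0, 1, 0, 0, 0.45, -20.7, 6.9, 0, 1, 0, 0, 0.495, -22.9, 7.1, 0, 1, 0, 0, 0.54, -25.1, 7.1, 0, 1, 0, 0, 0.585, -27.3, 7.1, 0, 1, 0, 0, 0.63, -29.5, 7, 0, 1, 0, 0, 0.675, -31.7, 6.7, 0, 1, 0, 0, 0.72, -33.8, 6.4, 0, 1]'

```text
time: 20.02
ee_pos: [0.6123, 0.0119, 0.0579]
orientation: [-2.053, 2.375, -0.002]
ft_force: [-0.2, 0.7, -0.2]
finger_gap: 0.0005
```

Run:
```python
from h import *
s=manip.sense(); A=rot(s['orientation']); print(s['ee_pos'],'tool',A.T@s['ft_force'],s['torque'])
im=save('top','t5.png'); print(lugs(im,cal('top'),(.654,.031)))
C=(.477,-.212)
for th in (71,-49,-169):
  for sd in(1,-1): print(th,sd,start(C,th,sd,25))
p=start(C,-169,1,25); go([*p,.0565],-79)
p=start(C,-169,-1,25); go([*p,.0565],-79)
```

```text
[0.61226238 0.01192484 0.05786253] tool [-0.6815142   0.30217766  0.19795652] [ 0.0313701  -0.10766896 -0.00582095]
(np.float64(-26.6), [108, 146], [12, 115])
71 1 [ 0.4670359  -0.16414902]
71 -1 [ 0.51431183 -0.18042742]
-49 1 [ 0.52342222 -0.22729633]
-49 -1 [ 0.48568674 -0.26009928]
-169 1 [ 0.44054188 -0.24455466]
-169 -1 [ 0.43100143 -0.1954733 ]
yaw now -98.39 shift [279.  132.3   0.8] dist 308.8
turn [-0.0024  0.0004 -0.3384]
yaw now -98.39 shift [231.8 148.9   0.8] dist 275.5
turn [-0.0024  0.0004 -0.3384]
```

>>> send_rows --motion '[0, 0, 0, 4, 0, 0, 1, 0, 0, 0, 5, 0, -35, 1, 0, 0, 0, 5, 0, -80, 1, 0, 0, -0.08, 45, 30, -80, 1, 0, 0, -0.15, 95, 60, -80, 1, 0, 0, -0.22, 145, 95, -80, 1, 0, 0, -0.28, 190, 125, -80, 1, 0, 0, -0.338, 232, 149, -80, 1, 0, 0, -0.338, 232, 149, -55, 1, 0, 0, -0.338, 232, 149, -25, 1, 0, 0, -0.338, 232, 149, -8, 1, 0, 0, -0.338, 232, 149, 1, 1, 0, 0, -0.338, 232, 149, 1, 1]'

```text
time: 21.7
ee_pos: [0.4304, -0.1965, 0.0555]
orientation: [2.425, -1.996, -0.0]
ft_force: [0.1, 0.5, 0.2]
finger_gap: 0.0001
```

Run:
```python
from h import *
s=manip.sense(); A=rot(s['orientation']); print(s['ee_pos'],'tool',A.T@s['ft_force'],s['torque'])
im=save('top','t6.png'); ct=cal('top'); print('M',lugs(im,ct,(.654,.031)),'L',lugs(im,ct,(.5425,.231)))
arc((.477,-.212),-np.arange(1,21)*.035)
im=save('wrist','w6.png')
```

```text
[ 0.43038184 -0.19647896  0.05550865] tool [-0.45532253 -0.14132374 -0.23460094] [ 0.06066907 -0.00606198  0.00658338]
M (np.float64(59.2), [52, 169, 288], [73, 186, 308]) L (np.float64(-20.9), [92, 211, 328], [112, 227, 348])
-0.035 [1.5 0.8]
-0.07 [3.  1.6]
-0.105 [4.6 2.3]
-0.14 [6.1 2.9]
-0.175 [7.7 3.5]
-0.21 [9.3 4.1]
-0.245 [11.   4.6]
-0.28 [12.6  5. ]
-0.315 [14.3  5.4]
-0.35 [16.   5.7]
-0.385 [17.6  5.9]
-0.42 [19.3  6.1]
-0.455 [21.   6.3]
-0.49 [22.7  6.3]
-0.525 [24.4  6.4]
-0.56 [26.1  6.3]
-0.595 [27.8  6.2]
-0.63 [29.5  6.1]
-0.665 [31.2  5.8]
-0.7 [32.9  5.6]
```

M turned 65° and L turned 74°, both under about 1.5 N. Now R.

>>> send_rows --motion '[0, 0, -0.035, 1.5, 0.8, 0, 1, 0, 0, -0.07, 3, 1.6, 0, 1, 0, 0, -0.105, 4.6, 2.3, 0, 1, 0, 0, -0.14, 6.1, 2.9, 0, 1, 0, 0, -0.175, 7.7, 3.5, 0, 1, 0, 0, -0.21, 9.3, 4.1, 0, 1, 0, 0, -0.245, 11, 4.6, 0, 1, 0, 0, -0.28, 12.6, 5, 0, 1, 0, 0, -0.315, 14.3, 5.4, 0, 1, 0, 0, -0.35, 16, 5.7, 0, 1, 0, 0, -0.385, 17.6, 5.9, 0, 1, 0, 0, -0.42, 19.3, 6.1, 0, 1]'

```text
time: 23.3
ee_pos: [0.4275, -0.2157, 0.0563]
orientation: [-2.788, 1.446, 0.002]
ft_force: [-1.9, 5.1, 3.4]
finger_gap: 0.0004
```

Run:
```python
from h import *
s=manip.sense(); A=rot(s['orientation']); print(s['ee_pos'],'tool',A.T@s['ft_force'],s['torque'])
im=save('top','t7.png'); print(lugs(im,cal('top'),(.4755,-.213)))
arc((.477,-.212),-np.arange(1,21)*.04)
```

```text
[ 0.42746871 -0.21568095  0.05633907] tool [-5.28409863 -1.38685377 -3.36680905] [ 1.41975932  0.61792921 -0.06828022]
(np.float64(20.2), [1, 140], [30, 167])
-0.04 [1.7 1. ]
-0.08 [3.5 1.9]
-0.12 [5.3 2.7]
-0.16 [7.1 3.5]
-0.2 [9.  4.2]
-0.24 [10.9  4.8]
-0.28 [12.8  5.3]
-0.32 [14.7  5.8]
-0.36 [16.6  6.2]
-0.4 [18.6  6.5]
-0.44 [20.6  6.7]
-0.48 [22.5  6.9]
-0.52 [24.5  7. ]
-0.56 [26.5  7. ]
-0.6 [28.5  6.9]
-0.64 [30.5  6.7]
-0.68 [32.4  6.5]
-0.72 [34.4  6.1]
-0.76 [36.3  5.7]
-0.8 [38.2  5.3]
```

>>> send_rows --motion '[0, 0, -0.04, 1.7, 1, 0, 1, 0, 0, -0.08, 3.5, 1.9, 0, 1, 0, 0, -0.12, 5.3, 2.7, 0, 1, 0, 0, -0.16, 7.1, 3.5, 0, 1, 0, 0, -0.2, 9, 4.2, 0, 1, 0, 0, -0.24, 10.9, 4.8, 0, 1, 0, 0, -0.28, 12.8, 5.3, 0, 1, 0, 0, -0.32, 14.7, 5.8, 0, 1]'

```text
time: 24.35
ee_pos: [0.4302, -0.2312, 0.0561]
orientation: [-2.983, 0.984, 0.005]
ft_force: [-3.2, 3.8, 4.3]
finger_gap: 0.0004
```

Run:
```python
from h import *
s=manip.sense(); A=rot(s['orientation']); print(s['ee_pos'],'tool',A.T@s['ft_force'],s['torque'])
im=save('top','t8.png'); print(lugs(im,cal('top'),(.4755,-.213)))
arc((.477,-.212),-np.arange(1,21)*.04)
```

```text
[ 0.43017079 -0.23120759  0.05612461] tool [-4.85517683 -1.1732095  -4.32534594] [ 1.0737702   1.14750656 -0.06181638]
(np.float64(-41.2), [167, 324], [195, 352])
-0.04 [1.8 1. ]
-0.08 [3.5 1.9]
-0.12 [5.4 2.8]
-0.16 [7.2 3.6]
-0.2 [9.1 4.3]
-0.24 [11.   4.9]
-0.28 [13.   5.5]
-0.32 [15.  6.]
-0.36 [16.9  6.4]
-0.4 [18.9  6.7]
-0.44 [20.9  6.9]
-0.48 [23.   7.1]
-0.52 [25.   7.2]
-0.56 [27.   7.2]
-0.6 [29.   7.1]
-0.64 [31.   6.9]
-0.68 [33.   6.7]
-0.72 [35.   6.4]
-0.76 [37.  6.]
-0.8 [39.   5.5]
```

>>> send_rows --motion '[0, 0, -0.04, 1.8, 1, 0, 1, 0, 0, -0.08, 3.5, 1.9, 0, 1, 0, 0, -0.12, 5.4, 2.8, 0, 1, 0, 0, -0.16, 7.2, 3.6, 0, 1, 0, 0, -0.2, 9.1, 4.3, 0, 1, 0, 0, -0.24, 11, 4.9, 0, 1, 0, 0, -0.28, 13, 5.5, 0, 1, 0, 0, -0.32, 15, 6, 0, 1, 0, 0, -0.36, 16.9, 6.4, 0, 1, 0, 0, -0.4, 18.9, 6.7, 0, 1, 0, 0, -0.44, 20.9, 6.9, 0, 1, 0, 0, -0.48, 23, 7.1, 0, 1, 0, 0, -0.52, 25, 7.2, 0, 1, 0, 0, -0.56, 27, 7.2, 0, 1, 0, 0, -0.6, 29, 7.1, 0, 1, 0, 0, -0.64, 31, 6.9, 0, 1, 0, 0, -0.68, 33, 6.7, 0, 1]'

```text
time: 26.52
ee_pos: [0.4521, -0.2569, 0.056]
orientation: [-3.14, -0.067, 0.007]
ft_force: [-5.0, 0.3, 3.8]
finger_gap: 0.0002
```

Run:
```python
from h import *
s=manip.sense(); A=rot(s['orientation']); print(s['ee_pos'],'tool',A.T@s['ft_force'],s['q'].round(2))
im=save('top','t9.png'); print(lugs(im,cal('top'),(.4755,-.213)))
# look pose: camera over R: want axis hit at R
go([.40,-.212,.27],0)
```

```text
[ 0.45211534 -0.25694315  0.05600568] tool [-5.02668449 -0.51959553 -3.75915123] [-0.2   0.37 -0.43  0.   -0.77  1.82]
(np.float64(22.9), [234], [297])
yaw now 2.49 shift [ -51.3  -47.4 -213.8] dist 224.9
turn [-0.0003  0.0036  0.0434]
```

R takes about 5 N at the lug against under 1.5 N for the others, so R is the one that binds. I'll back off, lift and look at R and the repair stand together.

```bash
python3 -c "
from h import *
go([.40,-.11,.25],0)"
```

```text
yaw now 2.49 shift [ -46.8 -149.3 -193.8] dist 249.0
turn [-0.0003  0.0036  0.0434]
```

>>> send_rows --motion '[0, 0, 0, -4, 0, 0, 1, 0, 0, 0, -6, 0, -40, 1, 0, 0, 0, -6, 0, -95, 1, 0, 0, 0.02, -20, -40, -130, -1, 0, 0, 0.043, -35, -85, -165, -1, 0, 0, 0.043, -47, -130, -194, -1, 0, 0, 0.043, -47, -149, -194, -1, 0, 0, 0.043, -47, -149, -194, -1, 0, 0, 0.043, -47, -149, -194, -1]'

```text
time: 27.7
ee_pos: [0.4015, -0.1102, 0.2495]
orientation: [3.142, -0.002, 0.001]
ft_force: [0.2, -0.5, -0.1]
finger_gap: 0.0524
```

Run:
```python
from h import *
import pickle
s=manip.sense(); print(s['ee_pos'],s['orientation'],s['time'],np.abs(s['dq']).max())
c=cal('wrist'); im=save('wrist','w7.png'); pickle.dump(c,open('w7.pkl','wb'))
cv2.imwrite('pics/w7b.png',cv2.resize(im[:,:,::-1],(800,600),interpolation=cv2.INTER_CUBIC))
it=save('top','t10.png'); ct=cal('top')
for C in((.654,.031),(.5425,.231),(.4755,-.213)): print(lugs(it,ct,C))
for p in([.477,-.212,.12],[.48,-.008,.04]): print(proj(c,p))
```

```text
[ 0.40145644 -0.11015986  0.24952033] [ 3.14155882e+00 -1.56334763e-03  1.18583451e-03] 27.7 0.015769581131835166
(np.float64(59.2), [52, 169, 288], [73, 186, 309])
(np.float64(-20.9), [92, 211, 327], [112, 228, 348])
(np.float64(17.6), [16, 80, 212], [40, 86, 300])
[397.62346837 104.65804308]
[183.798074    99.73239262]
```

View pics/w7b.png

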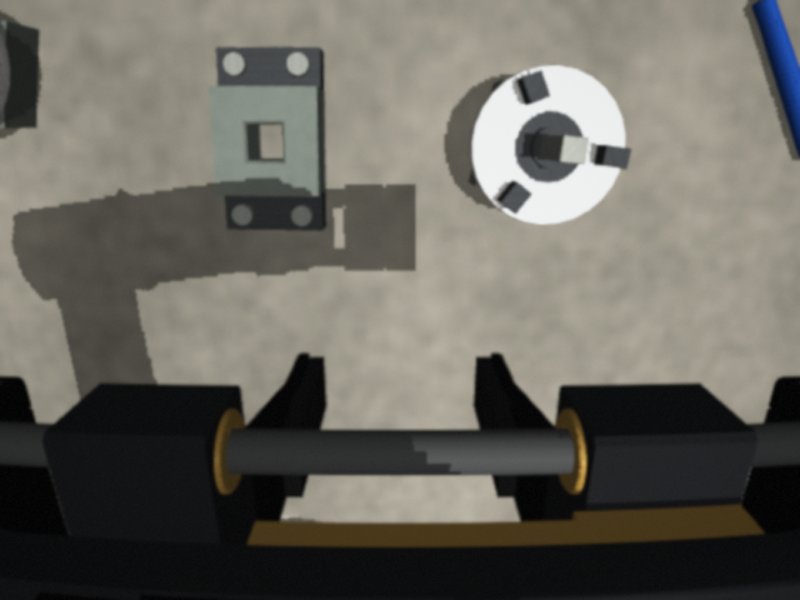

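Wrist view 7 (800 px): R's head top is at (574,150), and its lugs (532,88), (514,195), (610,156) are plainly turned. The repair hole is at (266,141), with the feet above and below it. Now the precise figures.

Run:
```python
from h import *
import pickle
c=pickle.load(open('w7.pkl','rb')); im=cv2.imread('pics/w7.png')[:,:,::-1].copy(); k=1.4286
g=cv2.cvtColor(im,cv2.COLOR_RGB2GRAY); hsv=cv2.cvtColor(im,cv2.COLOR_RGB2HSV)
print('block col',im[70,160],hsv[70,160],'bench',im[150,270],hsv[150,270],'foot',im[40,190],'head',im[105,402],'plate',im[70,400],'shadow block',im[130,180])
# head patch
print(g[88:122:1,388:416])
print(g[80:118:1,165:206])
# plate
m=((g>205)).astype(np.uint8); n,l,st,ce=cv2.connectedComponentsWithStats(m[:,300:460]); i=1+np.argmax(st[1:,4])
h=cv2.convexHull(np.argwhere(l==i)[:,::-1].astype(np.float32)).reshape(-1,2)+[300,0]
w=np.array([onz(c,a,b,.066)[:2] for a,b in h],np.float32); print('plate',cv2.fitEllipse(w),cv2.minEnclosingCircle(w))
print('lugs',lugs(im,c,cv2.fitEllipse(w)[0]))
```

```text
block col [134 142 134] [ 60  14 142] bench [85 82 75] [21 30 85] foot [71 74 75] head [196 198 189] plate [237 239 239] shadow block [70 75 70]
[[ 82  82  83  83  80  80  79  81  81  80  79  81  82  83  85  99 141 193
  227 236 238 239 238 238 238 239 239 238]
 [ 82  81  82  82  81  81  80  81  81  80  81  82  83  82  81  87 112 165
  213 233 238 238 239 239 238 239 238 238]
 [ 83  83  82  84  82  80  80  80  80  81  80  81  83  84  82  82  95 136
  191 227 236 238 238 238 238 239 238 239]
 [ 83  82  82  83  82  80  80  82  81  82  81  81  83  84  81  82  87 113
  165 216 234 238 238 238 239 239 239 238]
 [ 82  81  81  82  81  79  81  82  83  83  81  82  81  84  84  83  82  96
  141 197 229 237 238 239 239 239 239 239]
 [ 79  79  79  79  79  79  82  91  95  93  89  87  86  87  83  84  82  87
  116 173 220 235 238 239 238 239 238 239]
 [ 71  70  71  70  70  73  90 116 127 123 114 110 104 101  97  93  90  89
  106 154 207 231 237 238 238 238 239 238]
 [ 56  57  58  57  58  69 107 147 165 162 156 150 144 140 132 126 121 120
  126 153 195 221 229 232 235 238 239 239]
 [ 49  51  50  50  
[... 2751 characters left out ...]
 240 239 239 239 239 239 240 239 239]
 [ 83  83  82  84  84  83  82  83  82  85  94 117 157 202 230 238 239 239
  239 239 240 240 239 239 239 240 239 239]
 [ 83  83  84  83  82  83  84  83  85  99 130 169 204 228 236 239 240 239
  240 240 239 240 239 239 239 239 239 239]]
[[141 143 142 ... 143 142 142]
 [142 142 142 ... 142 143 142]
 [142 141 143 ... 143 143 145]
 ...
 [141 142 141 ... 139 140 141]
 [141 141 141 ... 140 140 140]
 [141 142 140 ... 140 139 140]]
plate ((0.4771572947502136, -0.21568427979946136), (0.10832009464502335, 0.10859522223472595), 95.77186584472656) ((0.4771886467933655, -0.21574386954307556), 0.05450458079576492)
lugs (np.float64(23.2), [16, 128, 255], [39, 151, 271])
```

Run:
```python
from h import *
import pickle
c=pickle.load(open('w7.pkl','rb')); im=cv2.imread('pics/w7.png')[:,:,::-1].copy()
print('head',onz(c,401.6,104.5,.12))
H=np.array([onz(c,u,v,.12)[:2] for u,v in((394.3,93.7),(411.8,96.5),(409,115.2),(391.3,112.7))]); print(H.round(4),np.linalg.norm(H-np.roll(H,1,0),axis=1).round(4))
print('head yaw',[round(float(np.degrees(np.arctan2(*(H[i]-H[j])[::-1]))),1) for i,j in((0,3),(1,2),(0,1),(3,2))])
g=cv2.GaussianBlur(cv2.cvtColor(im,cv2.COLOR_RGB2GRAY),(3,3),0).astype(float)
# hole: edges by max gradient along lines from block to hole centre, subpixel half level 
def edge(p0,p1,lev):
    t=np.linspace(0,1,200); x=p0[0]+(p1[0]-p0[0])*t; y=p0[1]+(p1[1]-p0[1])*t
    v=cv2.remap(g.astype(np.float32),x.astype(np.float32)[None],y.astype(np.float32)[None],cv2.INTER_LINEAR)[0]
    i=np.argmax(np.abs(v-v[:20].mean())>lev); return x[i],y[i],v[::20].astype(int)
for nm,L in(('top',[((x,78),(x,95)) for x in(177,181,185,190,194)]),('bot',[((x,122),(x,104)) for x in(177,181,185,190,194)]),('left',[((162,y),(180,y)) for y in(90,95,99,104,108)]),('right',[((208,y),(192,y)) for y in(90,95,99,104,108)])):
    for p in L: x,y,v=edge(*p,12); print(nm,round(x,1),round(y,1),onz(c,x,y,.04)[:2].round(4),v)
# block outer edges
for nm,L in(('oleft',[((160,y),(140,y)) for y in(70,85,100,115)]),('oright',[((215,y),(232,y)) for y in(70,85,100,115)])):
    for p in L: x,y,v=edge(*p,15); print(nm,round(x,1),round(y,1),onz(c,x,y,.04)[:2].round(4),v)
```

```text
head [ 0.47718738 -0.21547566  0.12      ]
[[ 0.4861 -0.2084]
 [ 0.484  -0.2238]
 [ 0.4682 -0.2228]
 [ 0.4701 -0.207 ]] [0.016  0.0156 0.0158 0.0159]
head yaw [-5.0, -3.8, 82.4, 83.1]
top 177.0 83.5 [ 0.4969 -0.0018] [143 143 142 135 107  69  51  49  49  49]
top 181.0 83.3 [ 0.497  -0.0061] [143 143 141 132 105  84  84  86  85  83]
top 185.0 83.4 [ 0.4969 -0.0104] [144 143 142 134 111 107 129 139 140 139]
top 190.0 83.5 [ 0.4967 -0.0158] [144 144 143 135 110 106 129 137 138 136]
top 194.0 83.4 [ 0.4967 -0.02  ] [144 144 143 134 111 110 132 139 141 141]
bot 177.0 113.9 [0.4653 0.0005] [138 140 141 142 135 112  70  51  49  49]
bot 181.0 114.1 [ 0.4649 -0.0039] [137 140 141 139 133 110  74  65  68  70]
bot 185.0 114.3 [ 0.4647 -0.0083] [137 139 140 140 131 106  97 130 145 147]
bot 190.0 114.0 [ 0.4649 -0.0137] [135 138 139 139 131 107  97 132 147 147]
bot 194.0 114.4 [ 0.4644 -0.0181] [138 140 140 139 131 105  96 131 147 147]
left 169.7 90.0 [0.4904 0.0066] [140 140 141 140 132 106  68  51  49  50]
left 170.1 95.0 [0.4852 0.0065] [140 140 141 141 135 115  74  51  49  49]
left 170.3 99.0
[... 511 characters left out ...]
6 146]
right 199.5 108.0 [ 0.4711 -0.0244] [141 141 141 141 141 132 125 137 145 147]
oleft 160.0 70.0 [0.511  0.0154] [139 139 138 138 139 141 141 143 143 143]
oleft 160.0 85.0 [0.4957 0.0167] [143 143 141 138 137 137 138 142 144 144]
oleft 160.0 100.0 [0.4802 0.0179] [140 140 139 139 140 140 142 144 144 144]
oleft 160.0 115.0 [0.4643 0.0193] [138 138 139 139 139 142 145 146 144 143]
oright 220.3 70.0 [ 0.5099 -0.0486] [144 144 143 132  87  54  63 106 139 147]
oright 220.5 85.0 [ 0.4947 -0.0481] [142 142 141 132  92  57  60 102 138 146]
oright 220.7 100.0 [ 0.4792 -0.0478] [142 141 140 134 101  61  59 104 141 150]
oright 221.1 115.0 [ 0.4635 -0.0475] [138 139 139 134 106  64  56  95 141 157]
```

```bash
python3 -c "
from h import *
go([.4772,-.2155,.072],-6)"
```

```text
yaw now -0.12 shift [ 76.2 104.8 177.1] dist 219.5
turn [0.0002 0.0005 0.1027]
```

>>> send_rows --motion '[0, 0, 0.03, 25, 35, 20, -1, 0, 0, 0.07, 50, 70, 45, -1, 0, 0, 0.103, 76, 105, 70, -1, 0, 0, 0.103, 76, 105, 100, -1, 0, 0, 0.103, 76, 105, 130, -1, 0, 0, 0.103, 76, 105, 150, -1, 0, 0, 0.103, 76, 105, 160, -1, 0, 0, 0.103, 76, 105, 160, -1]'

```text
time: 28.8
ee_pos: [0.4767, -0.2155, 0.0889]
orientation: [3.137, -0.164, -0.002]
ft_force: [-0.0, -0.2, 0.2]
finger_gap: 0.087
```

Run:
```python
from h import *
s=manip.sense(); print(s['ee_pos'],s['ft_force'],s['finger_gap'])
go([.4772,-.2155,.072],-6)
im=save('wrist','w8.png'); cv2.imwrite('pics/w8b.png',cv2.resize(im[:,:,::-1],(800,600)))
```

```text
[ 0.47674704 -0.21552192  0.08888711] [-0.01894689 -0.19041853  0.19211036] 0.08703464261542389
yaw now -5.99 shift [ 0.5 -0.1 16.9] dist 16.9
turn [0.0001 0.0016 0.0001]
```

View pics/w8b.png

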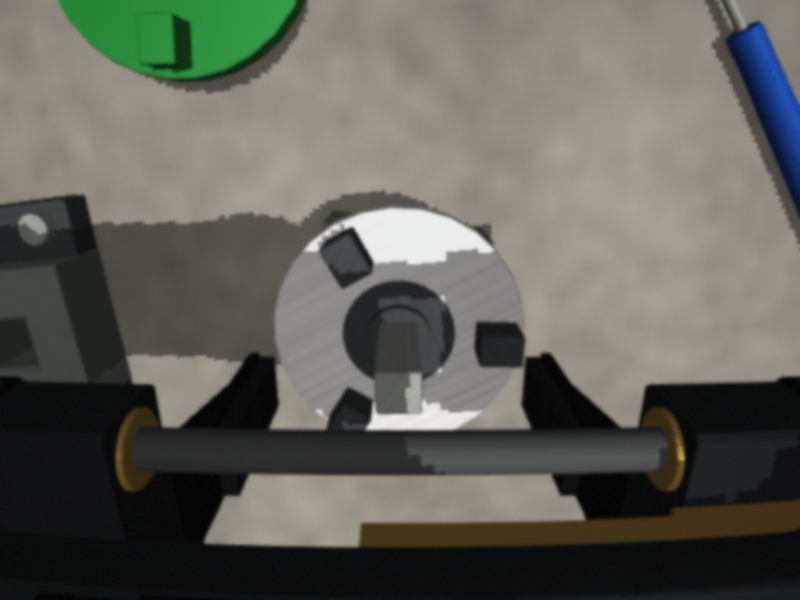

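Wrist view 8: the head at (398,392) sits centred and square between the open fingers, whose tips are at (262,360) and (540,360). I'll descend slightly and grip.

>>> send_rows --motion '[0, 0, 0, 0.5, 0, 8, -1, 0, 0, 0, 0.5, 0, 14, -1, 0, 0, 0, 0.5, 0, 15, -1, 0, 0, 0, 0.5, 0, 15, -1]'

```text
time: 29.35
ee_pos: [0.4776, -0.2151, 0.0746]
orientation: [3.137, -0.163, 0.0]
ft_force: [-0.3, 0.3, 0.6]
finger_gap: 0.087
```

>>> send_rows --force 40 --motion '[0, 0, 0, 0, 0, 0, 1, 0, 0, 0, 0, 0, 0, 1, 0, 0, 0, 0, 0, 0, 1, 0, 0, 0, 0, 0, 0, 1, 0, 0, 0, 0, 0, 0, 1, 0, 0, 0, 0, 0, 0, 1, 0, 0, 0, 0, 0, 0, 1, 0, 0, 0, 0, 0, 0, 1]'

```text
time: 30.35
ee_pos: [0.4775, -0.2151, 0.0745]
orientation: [3.137, -0.163, -0.0]
ft_force: [-0.0, 0.1, -0.5]
finger_gap: 0.0158
```

>>> send_rows --motion '[0, 0, 0, 0, 0, -3, 1, 0, 0, 0, 0, 0, -8, 1, 0, 0, 0, 0, 0, -15, 1, 0, 0, 0, 0, 0, -23, 1, 0, 0, 0, 0, 0, -32, 1, 0, 0, 0, 0, 0, -42, 1, 0, 0, 0, 0, 0, -55, 1, 0, 0, 0, 0, 0, -65, 1, 0, 0, 0, 0, 0, -65, 1]'

```text
time: 31.48
ee_pos: [0.4783, -0.2152, 0.1408]
orientation: [3.137, -0.163, 0.004]
ft_force: [-0.7, 0.2, -7.7]
finger_gap: 0.0157
```

Run:
```python
from h import *
s=manip.sense(); print(s['ee_pos'],s['ft_force'],s['torque'],s['finger_gap'])
# grip pose (.4775,-.2151,.0745) yaw -6 ; head measured (.4772,-.2155); mouth (.4808,-.0089) yaw -1.7
go([.4808+.0003,-.0089+.0004,.1385],-1.7); print(R.from_rotvec(s['orientation']).as_matrix()[:,2])
```

```text
[ 0.47829975 -0.2152103   0.14079231] [-0.68682411  0.19400449 -7.68065781] [ 0.00973153 -0.01440119 -0.01991322] 0.01572997144802015
yaw now -5.94 shift [ -18.6 -205.9    2.2] dist 206.7
turn [ 0.0002 -0.0027 -0.074 ]
[ 2.63216362e-03 -4.17726810e-04 -9.99996449e-01]
```

>>> send_rows --motion '[0, 0, -0.005, -1, -10, 0, 1, 0, 0, -0.015, -3, -35, 0, 1, 0, 0, -0.025, -6, -70, 0, 1, 0, 0, -0.035, -9, -105, 0, 1, 0, 0, -0.05, -12, -140, 0, 1, 0, 0, -0.06, -15, -170, 0, 1, 0, 0, -0.07, -18, -192, 0, 1, 0, 0, -0.074, -18.6, -203, 0, 1, 0, 0, -0.074, -18.6, -205.9, 0, 1, 0, 0, -0.074, -18.6, -205.9, 0, 1, 0, 0, -0.074, -18.6, -205.9, 0, 1]'

```text
time: 32.85
ee_pos: [0.4802, -0.009, 0.1394]
orientation: [3.141, -0.048, -0.001]
ft_force: [-0.1, -0.1, -7.0]
finger_gap: 0.0152
```

Run:
```python
from h import *
s=manip.sense(); print(s['ee_pos'],s['ft_force'],s['finger_gap'])
go([.4811,-.0085,.1385],-1.7)
c=cal('scene'); im=save('scene','s2.png'); u,v=proj(c,[.481,-.0085,.07]).astype(int)
x0,y0=u-40,v-30; k=10
cr=cv2.resize(im[y0:y0+60,x0:x0+80,::-1],(800,600),interpolation=cv2.INTER_CUBIC)
B=R.from_euler('z',-1.7,degrees=True).as_matrix()
def mk(p,col):
    q=(proj(c,p)-[x0,y0]+.5)*k; cv2.circle(cr,tuple(int(t) for t in q),4,col,2)
zb=s['ee_pos'][2]-.0745+.008
for a in(-1,1):
  for b in(-1,1):
    mk(np.array([.4808,-.0089,.04])+B@[a*.0155,b*.0155,0],(0,0,255))   # mouth corners
    mk(np.array([.4808,-.0089,.04])+B@[a*.04,b*.04,0],(0,255,255))
    mk(np.array([s['ee_pos'][0]-.0003,s['ee_pos'][1]-.0004,zb])+B@[a*.01,b*.01,0],(0,255,0)) # shank end
cv2.imwrite('pics/s2b.png',cr)
```

```text
[ 0.48023579 -0.00901024  0.13944254] [-0.14696256 -0.1361905  -6.98414229] 0.015241383863663461
yaw now -1.77 shift [ 0.8 -0.5  0.9] dist 1.4
turn [ 0.0002  0.0004 -0.0012]
```

View pics/s2b.png

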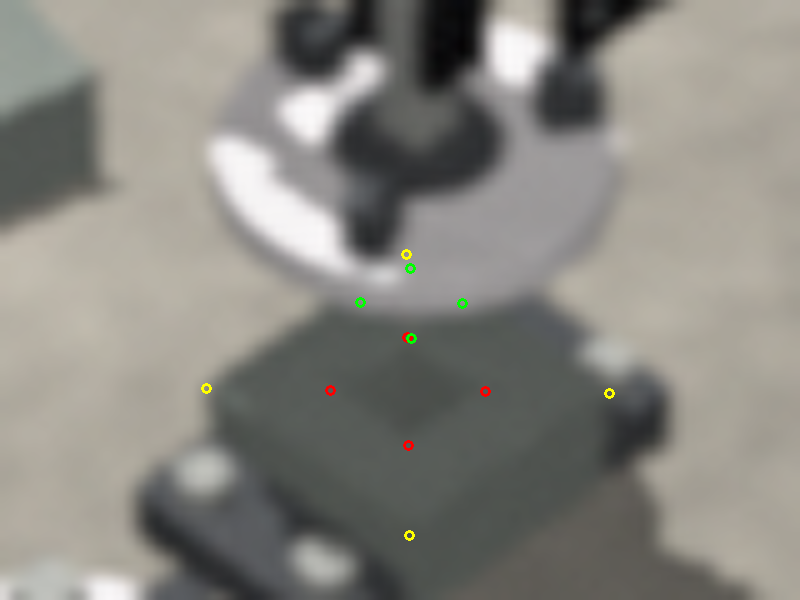

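Scene crop: the holder hangs upright over the repair block, and my projected mouth (red, centre (408,390)) and top-face corners (yellow) match the block and its hole. Lowering slowly with force checks.

>>> send_rows --motion '[0, 0, 0, 0.8, -0.5, 8, 1, 0, 0, 0, 0.8, -0.5, 16, 1, 0, 0, 0, 0.8, -0.5, 24, 1, 0, 0, 0, 0.8, -0.5, 29, 1, 0, 0, 0, 0.8, -0.5, 32, 1, 0, 0, 0, 0.8, -0.5, 35, 1, 0, 0, 0, 0.8, -0.5, 38, 1, 0, 0, 0, 0.8, -0.5, 38, 1]'

```text
time: 33.9
ee_pos: [0.481, -0.0079, 0.1014]
orientation: [3.141, -0.047, -0.001]
ft_force: [-0.5, -0.2, -6.4]
finger_gap: 0.0154
```

>>> send_rows --motion '[0, 0, 0, 0, 0, 2, 1, 0, 0, 0, 0, 0, 4, 1, 0, 0, 0, 0, 0, 6, 1, 0, 0, 0, 0, 0, 8, 1, 0, 0, 0, 0, 0, 8, 1]'

```text
time: 34.52
ee_pos: [0.481, -0.0079, 0.0933]
orientation: [3.141, -0.047, -0.001]
ft_force: [-0.0, -0.5, -6.8]
finger_gap: 0.0158
```

>>> send_rows --motion '[0, 0, 0, 0, 0, 3, 1, 0, 0, 0, 0, 0, 6, 1, 0, 0, 0, 0, 0, 9, 1, 0, 0, 0, 0, 0, 12, 1, 0, 0, 0, 0, 0, 14, 1, 0, 0, 0, 0, 0, 16, 1, 0, 0, 0, 0, 0, 16, 1]'

```text
time: 35.4
ee_pos: [0.4811, -0.0079, 0.0774]
orientation: [3.141, -0.047, -0.001]
ft_force: [-0.6, -0.0, -6.5]
finger_gap: 0.0156
```

>>> send_rows --motion '[0, 0, 0, 0, 0, 0.7, 1, 0, 0, 0, 0, 0, 1.4, 1, 0, 0, 0, 0, 0, 2, 1, 0, 0, 0, 0, 0, 2, 1]'

```text
time: 35.9
ee_pos: [0.4811, -0.0079, 0.0755]
orientation: [3.141, -0.047, -0.0]
ft_force: [0.5, 0.6, -7.6]
finger_gap: 0.0156
```

>>> send_rows --motion '[0, 0, 0, 0, 0, 0.4, 1, 0, 0, 0, 0, 0, 0.8, 1, 0, 0, 0, 0, 0, 1.2, 1, 0, 0, 0, 0, 0, 1.2, 1]'

```text
time: 36.4
ee_pos: [0.4812, -0.0079, 0.0746]
orientation: [3.141, -0.047, 0.0]
ft_force: [-0.9, 0.3, -4.5]
finger_gap: 0.0157
```

Contact is starting. A little more until the weight is carried, then release.

>>> send_rows --motion '[0, 0, 0, 0, 0, 0.2, 1, 0, 0, 0, 0, 0, 0.4, 1, 0, 0, 0, 0, 0, 0.4, 1]'

```text
time: 36.78
ee_pos: [0.4813, -0.0079, 0.0745]
orientation: [3.141, -0.046, 0.001]
ft_force: [-2.6, 0.1, 2.5]
finger_gap: 0.0158
```

>>> send_rows --motion '[0, 0, 0, 0, 0, 0, 0.6, 0, 0, 0, 0, 0, 0, 0.2, 0, 0, 0, 0, 0, 0, -1, 0, 0, 0, 0, 0, 0, -1, 0, 0, 0, 0, 0, 0, -1, 0, 0, 0, 0, 0, 0, -1, 0, 0, 0, 0, 0, 0, -1, 0, 0, 0, 0, 0, 0, -1]'

```text
time: 37.78
ee_pos: [0.4812, -0.0079, 0.0739]
orientation: [3.141, -0.047, -0.0]
ft_force: [-0.5, -1.0, -0.1]
finger_gap: 0.0793
```

>>> send_rows --motion '[0, 0, 0, 0, 0, -10, -1, 0, 0, 0, 0, 0, -30, -1, 0, 0, 0, 0, 0, -60, -1, 0, 0, 0, 0, 0, -100, -1, 0, 0, 0, -30, 0, -140, -1, 0, 0, 0, -80, 0, -175, -1, 0, 0, 0, -80, 0, -175, -1, 0, 0, 0, -80, 0, -175, -1]'

```text
time: 38.78
ee_pos: [0.4012, -0.0054, 0.2494]
orientation: [-3.141, 0.046, -0.002]
ft_force: [0.1, 0.3, -0.2]
finger_gap: 0.0869
```

Run:
```python
from h import *
s=manip.sense(); print(s['ee_pos'],s['ft_force'],s['time'])
c=cal('wrist'); im=save('wrist','w9.png'); g=cv2.cvtColor(im,cv2.COLOR_RGB2GRAY)
u,v=proj(c,[.481,-.0085,.066]).astype(int); print(u,v)
def plate(im,c,u,v,z,thr=200,r=80):
    g=cv2.cvtColor(im,cv2.COLOR_RGB2GRAY); x0,y0=max(u-r,0),max(v-r,0)
    n,l,st,_=cv2.connectedComponentsWithStats((g[y0:v+r,x0:u+r]>thr).astype(np.uint8)); i=1+np.argmax(st[1:,4])
    h=cv2.convexHull(np.argwhere(l==i)[:,::-1].astype(np.float32)).reshape(-1,2)+[x0,y0]
    w=np.array([onz(c,a,b,z)[:2] for a,b in h],np.float32); return np.round(cv2.fitEllipse(w)[0],4),np.round(cv2.fitEllipse(w)[1],4)
for z in(.066,.076): print('rep plate z',z,plate(im,c,u,v,z))
it=save('top','t11.png'); ct=cal('top')
for C in((.654,.031),(.5425,.231),(.478,-.007)): 
    q=proj(ct,[*C,.066]).astype(int); print(C,lugs(it,ct,C),plate(it,ct,*q,.066,160,40))
sc=save('scene','s3.png'); cs=cal('scene'); q=proj(cs,[.481,-.0085,.066]).astype(int); print('scene',plate(sc,cs,*q,.066,150,40))
```

```text
[ 0.40117594 -0.00544175  0.24940162] [ 0.10051125  0.32765153 -0.23605341] 38.775
280 98
rep plate z 0.066 (array([ 0.4811, -0.0082]), array([0.1077, 0.1081]))
rep plate z 0.076 (array([ 0.4812, -0.0082]), array([0.1048, 0.1051]))
(0.654, 0.031) (np.float64(59.1), [52, 169, 288], [73, 186, 308]) (array([0.6557, 0.0316]), array([0.1084, 0.109 ]))
(0.5425, 0.231) (np.float64(-21.0), [92, 211, 328], [112, 228, 348]) (array([0.5434, 0.232 ]), array([0.1084, 0.109 ]))
(0.478, -0.007) (np.float64(32.1), [20, 103, 126], [38, 115, 316]) (array([0.5026, 0.0039]), array([0.0545, 0.1035]))
scene (array([ 0.4575, -0.0225]), array([0.3627, 0.4627]))
```

Run:
```python
from h import *
im=cv2.imread('pics/w9.png')[:,:,::-1].copy(); print(lugs(im,cal('wrist'),(.4811,-.0082)))
print(manip.hand_in())
```

```text
(np.float64(28.9), [19, 138, 258], [37, 157, 274])
the job is handed in; nothing more can be done
None
```

The binding holder, the right-hand one of the three at about (0.477, -0.215), now stands in the repair stand, and the job is handed in at about 39 s on the robot's clock. I have no verdict back; these are my own checks.

| Holder | Position (m) | Plate turned | Force felt at the lug |
|---|---|---|---|
| Left | (0.545, 0.229) | about 74° | under 1.7 N in the readings, free |
| Middle | (0.657, 0.031) | about 65° | under 1 N in the readings, free |
| Right | (0.477, -0.215) | about 72° | about 5 N steady, at most 6.6 N in the readings: binds |

- **Placing:** I gripped the right-hand holder by its head (opening read 15.8 mm). It went into the hole with no resistance and took its weight at the same tool height (0.0745 m) at which I had gripped it in its own block.
- **Last checks:** after release, the wrist view puts its plate at (0.481, -0.008). The mouth was measured at (0.481, -0.009). The plate shows the size expected when fully seated. The left and middle plates are still turned and still in their blocks.

Some checks failed or disagreed:
- **First pass at the middle plate:** it swept over the lug without touching it. The finger ends sit roughly 15–20 mm above the reported TCP. I found this from the pictures, lowered the tool and repeated the push.
- **Camera disagreement:** the top and wrist cameras differed by 3–8 mm, and I used the wrist measurements.
- **Final top and scene views:** the plate outline fits for the repaired holder failed in both, so its seating rests on the wrist view and the force and height readings.
- **Force sampling:** force was read only at the end of each move and when the state was checked, so brief peaks in between were not seen.

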